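# Pack the framing kit into two stack-nest trays

### The arm

A 6-joint arm with a two-finger parallel gripper is mounted at the origin on a cart in front of the work surface, level with it; the furniture and walls round the work are solid. World frame = base frame: x ahead of the robot, y to its left, z up, the work surface at z = 0. Lengths are in m, angles in rad, forces in N, time in s.
With the tool pointing down it reaches from about 0.3 to 0.95 m from the base axis. Payload 3.1 kg.
Tool frame: the origin (TCP) lies midway between the tips of the shut fingers; the grasp point (between the pads) lies 19 mm behind it (r.grip_point_offset is the distance from the TCP to the grasp point, in m); z points along the fingers, y is the line along which they close (so a half turn about z gives the same grasp; the last joint's range is limited). The gripper opens to 85 mm and grips with 20 to 120 N. Pads are 22 mm wide; open, the fingers measure 114 mm over their backs; the gripper's body (76 mm by 85 mm) begins 54 mm behind the grasp point. The pads swing forward as they close: fully open they stand 13 mm farther back than shut.
Start: joints at [-1.224, 0.308, 1.634, -0, 1.2, -0.07], TCP at [0.253, -0.572, 0.231] pointing down, gripper open.
Joint ranges: [-3.06, 3.06], [-0.79, 1.96], [0.05, 2.63], [-1.19, 4.34], [0.05, 2.64], [-2.94, 2.94]. Speed limits (rad/s): [2.79, 2.79, 3.14, 3.14, 3.14, 3.14].

### API

Orientations are given as a unit quaternion [x, y, z, w].
In Python, from rig import r gives the robot as it stands.
- The arm moves only by the tool drive_tool, never from a script. Its argument "commands" is a list of rows, each an object of numbers: "gripper": the closure, from -1 (fully open) to 1 (shut); "dx", "dy", "dz": the shift along the tool's x, y, z scaled (see below); "turn": the turn about the tool's z scaled (see below). In form: [{"gripper": .., "dx": .., "dy": .., "dz": .., "turn": ..}, ...]. A call has 1 to 8 rows; each row is the pose to reach, as a shift and turn from the pose commanded when the call began, along the tool's axes at that moment, turning the shorter way round; what a row does not reach only later rows make up. The controller multiplies each number of a shift by 600 mm and each number of a turn by pi rad. A row lasts 1/12 s, in which the tool goes at most 41.7 mm and 7.16 degrees, less where a joint would pass 70% of its speed; a pose out of reach is approached as far as the arm can. A call with a number of a shift or a turn outside -1 to 1 is refused whole. A call with a gripper value outside its range is refused whole. The fingers move at their own pace and stop on an object; "newtons" is the grip in N (left out, the last holds). Time passes only in rows, so rows that repeat a pose let the fingers close. It gives the time, the measured TCP pose, the force, the opening and the grip force at its end, in the units of the state.
- r.sense(): the state, without advancing time (a new reading comes with each control period).
- r.read_camera(name): name is "side" or "top"; returns a dict with "color" (384x512x3 uint8, red, green, blue), "fx", "fy", "cx", "cy" (pixels), "extrinsics" (4x4, takes a point from camera to world coordinates). Camera axes: x right, y up, looking along -z (the intrinsics and any distortion apply to the point x, -y, -z); pixel columns grow to the right and rows downward; lengths in m; the calibration is good to about 2 mm. A picture is of the moment at which its call begins. There is no depth.
- r.finish_job(): hands the job in; it is judged then, once.
Trained networks look in a picture, given as the dict that the camera call returned (one of the last four; its "shot" number tells which), for a name from the list of things; names that differ only in an ending like _2 or _b are one class to them, and where a whole thing is asked for, a point or a joint stands for the part that bears it (a point fixed in the world has none). Each returns a list of dicts, best first, with "p" (0 to 1); they miss things now and then, are a little off and sometimes report something else, mostly with a low value. They report only what shows in the picture. A call takes as long as a camera call.
- r.search_frame(picture, thing): "position" ([column, row] in pixels, amid what is visible of it).
- r.cut_out(picture, thing): "region" (384x512 bool, what is visible of it) and "position" ([column, row] in pixels, amid what is visible of it).
The state is a dict: "t": time; "joints": joint angles; "dq": joint speeds; "joint_torque": joint torques, N m; "position": TCP position; "orientation": TCP orientation; "force": force on the tool from outside, world axes, zero at the start; "ft_torque": the same for the moment, N m; "gripper_width": opening from 0.0 (shut) to 1.0 (fully open); "grasp_force": force on a finger pad.
Only numpy, scipy, OpenCV 4.12 (cv2) and the standard library are available. Lean on these libraries where they do the work, as an engineer would, in place of code of your own. Each camera call takes 0.05 s, during which the arm holds its last target. There are 200 camera calls.

### The job

Pack up after the picture-framing lesson: lift the yellow tray out of the blue one and stand it aside on the desk, and lay every paint tube in the blue tray; then stack the yellow tray squarely on the blue one, turned half round from the way it was nested, so that its feet sit in the rim lugs and it rides above the tubes instead of nesting on them. All the wooden frame offcuts lying on the desk go into the yellow tray; leave everything else where it is, and the stack standing level on the desk.

Things in the scene. Friction and masses are not known exactly. Their poses are not given: they have to be found in the camera images.
- blue_tray_grip (a point): blue tray, the lower one: loose stack-nest tray 196 mm long (x) by 200 mm wide (y) at the rim, 58 mm high, walls 2 mm, 0.2 kg. A carrying bar along x, 16 mm thick with upright sides in its top 22 mm, stands 62 mm high and splits it in two compartments. Point: on the bar, mid-tray, 51 mm above the underside; grasp across y here. A white inlay on the bar marks the +x end
- blue_tray_bay (a point): floor of the blue tray's compartment on its +y side: 49 mm from the middle along y, 2.5 mm above the underside; the other one lies as far on the -y side. Each floor is 168 mm long (x) and reaches from 17 to 78 mm beside the middle; at rim height, from 8 to 85 mm. Axes are the tray's
- blue_tray_lug (a point): one of four lugs in the blue rim: seats 30 mm long, 6 mm below the rim top, 90 mm beside the middle; on the +y wall at x = -17 and +17 mm (this one), on the -y wall at x = -50 and +50 mm. Between them the walls have pockets (+y wall: x = -50, +50 mm; -y wall: x = -17, +17 mm) with a foot under each
- yellow_tray_grip (a point): yellow tray: same model as the blue one, same axes and same point on its bar (51 mm above its underside, grasp across y). Starts nested in the blue tray the same way round, 28 mm higher. Turned half round, its +x end over the blue tray's -x end, its feet come down on the blue lugs (2.5 mm play) and it stands 52 mm above the blue tray; the same way round it sinks in and nests
- yellow_tray_bay (a point): floor of the yellow tray's +y compartment, 49 mm from the tray's middle along y, 2.5 mm above its underside; size as in the blue tray, and the other one lies as far on the -y side
- yellow_tray_mark (a point): middle of the white inlay on top of the yellow tray's bar, 65 mm from the tray's middle toward its +x end, 62 mm above its underside
- tube_yellow_mid (a point): white paint tube with an ochre yellow tail, 131 mm long along its y axis (screw cap at +y, flat crimped tail at -y), 39 mm wide at the tail narrowing to 25 mm at the cap and 26 mm high there; grasp across x, about 31 mm wide at the middle. This point: its middle, 12 mm above the desk when it lies. One or two of the three tubes are there in a run
- tube_red_mid (a point): white paint tube with a red tail, 131 mm long along its y axis (screw cap at +y, flat crimped tail at -y), 39 mm wide at the tail narrowing to 25 mm at the cap and 26 mm high there; grasp across x, about 31 mm wide at the middle. This point: its middle, 12 mm above the desk when it lies. One or two of the three tubes are there in a run
- tube_blue_mid (a point): white paint tube with a blue tail, 131 mm long along its y axis (screw cap at +y, flat crimped tail at -y), 39 mm wide at the tail narrowing to 25 mm at the cap and 26 mm high there; grasp across x, about 31 mm wide at the middle. This point: its middle, 12 mm above the desk when it lies. One or two of the three tubes are there in a run
- offcut_oak_mid (a point): offcut of wooden picture-frame moulding, mid-brown, 44 x 22 x 18 mm, +x end mitred (length along x, width along y, height), with a raised edge along its -y side; grasp across y. This point: its middle, half-way up. Four or all of the five offcuts are there in a run
- offcut_pine_mid (a point): offcut of wooden picture-frame moulding, pale, 38 x 26 x 20 mm, +x end mitred (length along x, width along y, height), with a raised edge along its -y side; grasp across y. This point: its middle, half-way up. Four or all of the five offcuts are there in a run
- offcut_walnut_mid (a point): offcut of wooden picture-frame moulding, dark brown, 40 x 20 x 18 mm, square ends (length along x, width along y, height), with a raised edge along its -y side; grasp across y. This point: its middle, half-way up. Four or all of the five offcuts are there in a run
- offcut_white_mid (a point): offcut of wooden picture-frame moulding, white-painted, 42 x 24 x 18 mm, +x end mitred (length along x, width along y, height), with a raised edge along its -y side; grasp across y. This point: its middle, half-way up. Four or all of the five offcuts are there in a run
- offcut_gilt_mid (a point): offcut of wooden picture-frame moulding, gold-coloured, 40 x 22 x 18 mm, square ends (length along x, width along y, height), with a raised edge along its -y side; grasp across y. This point: its middle, half-way up. Four or all of the five offcuts are there in a run
- eraser: rubber eraser in a dark blue sleeve, 20 x 42 x 13 mm, among the offcuts; bystander; origin at the centre of its underside
- glass: drinking glass, 80 mm across, 91 mm high; bystander; origin at the centre of its underside
- pin_box: small red card box of pins, 36 x 55 x 14 mm; bystander; origin at the centre of its underside

How it is judged:
By the outcome, as a careful person would: the job done as asked, in the order asked, and still so for the second after the job is handed in, with the robot touching nothing.
Of tube_yellow, tube_red, tube_blue only 1 to 2 are there at a start; the rules pass over those that are not, and their reading is None.
Of offcut_oak, offcut_pine, offcut_walnut, offcut_white, offcut_gilt only 4 to 5 are there at a start; the rules pass over those that are not, and their reading is None.
At some moment in a run one of tube_yellow, tube_red, tube_blue, offcut_oak, offcut_pine, offcut_walnut, offcut_white, offcut_gilt may be knocked a few centimetres aside while the robot is not near it.
Once in a run the grip may slacken for a moment while it holds something.
It also fails if it takes over 210 s, if anything falls off the work surface, if the arm or the gripper's body presses on something with over 40 N, if the wrist force passes 120 N, or if a joint passes its speed limit or range.

## Working session

There is one attempt and no reset: what is moved stays moved. The work goes in short steps, Python scripts to look and compute and a tool call to move; the robot and the scene stay as the last step left them, time stands still between calls to the robot, and variables do not carry over. Pictures are saved under pics/ and viewed, at most 14 in all, crops included, and the job is handed in when it is done.

Besides the shell and the picture viewer there is one more tool, called after ">>>" as a command line: name --argument value ..., lists and objects as JSON in quotes. drive_tool: Moves the arm, as the interface text tells. Its arguments: {"type":"object","properties":{"commands":{"type":"array"},"newtons":{"type":"number"}},"required":["commands"]}

```bash
mkdir -p pics; ls
cat > h.py <<'E'
from rig import r
import numpy as np, cv2
from scipy.spatial.transform import Rotation as R
def ray(c,px):
    E=np.array(c["extrinsics"]); d=np.array([(px[0]-c["cx"])/c["fx"],-(px[1]-c["cy"])/c["fy"],-1.])
    return E[:3,3],E[:3,:3]@d
def at(c,px,z):
    o,d=ray(c,px); return o+d*(z-o[2])/d[2]
def proj(c,p):
    E=np.array(c["extrinsics"]); q=E[:3,:3].T@(np.array(p)-E[:3,3])
    return np.array([c["cx"]+c["fx"]*q[0]/-q[2], c["cy"]-c["fy"]*q[1]/-q[2]])
def save(c,n,crop=None,s=1):
    im=c["color"][:,:,::-1]
    if crop: im=im[crop[1]:crop[3],crop[0]:crop[2]]
    cv2.imwrite("pics/"+n,cv2.resize(im,None,fx=s,fy=s,interpolation=cv2.INTER_CUBIC))
E
python3 - <<'E'
from h import *
t=r.read_camera("top"); s=r.read_camera("side")
print(sorted(t.keys()), t["fx"],t["cx"],t["cy"]); print(np.round(t["extrinsics"],3)); print(np.round(s["extrinsics"],3))
save(t,"t0.png",s=1.5); save(s,"s0.png",s=1.5)
print({k:np.round(v,3) for k,v in r.sense().items()}, r.grip_point_offset)
N=["blue_tray_grip","blue_tray_lug","yellow_tray_grip","yellow_tray_mark","yellow_tray_bay"]+["tube_%s_mid"%c for c in("yellow","red","blue")]+["offcut_%s_mid"%c for c in "oak pine walnut white gilt".split()]+["eraser","glass","pin_box"]
H=dict(blue_tray_grip=.051,blue_tray_lug=.052,yellow_tray_grip=.079+.011,yellow_tray_mark=.09,yellow_tray_bay=.03)
for n in N:
    o=r.search_frame(t,n)
    for d in o[:4]:
        z=H.get(n,.012 if "tube" in n else .009)
        print(n,round(d["p"],2),np.round(d["position"]),np.round(at(t,d["position"],z),3))
E
```

```text
pics
['color', 'cx', 'cy', 'extrinsics', 'fx', 'fy', 'shot'] 486.4386168100535 253.37620610350186 192.0798173233816
[[ 7.000e-03  9.880e-01 -1.520e-01  3.440e-01]
 [-1.000e+00  7.000e-03 -2.000e-03 -2.600e-02]
 [-1.000e-03  1.520e-01  9.880e-01  1.627e+00]
 [ 0.000e+00  0.000e+00  0.000e+00  1.000e+00]]
[[ 0.909  0.225 -0.352  0.09 ]
 [-0.417  0.525 -0.742 -1.019]
 [ 0.017  0.821  0.571  0.857]
 [ 0.     0.     0.     1.   ]]
{'t': np.float64(0.1), 'joints': array([-1.224,  0.309,  1.635,  0.   ,  1.2  , -0.07 ]), 'dq': array([-0.001, -0.001, -0.003,  0.001,  0.002, -0.   ]), 'joint_torque': array([-1.0000e-03, -4.1641e+01, -2.7764e+01, -0.0000e+00,  4.0000e-03,
       -0.0000e+00]), 'position': array([ 0.253, -0.571,  0.23 ]), 'orientation': array([ 0.978,  0.207, -0.   , -0.001]), 'force': array([-0.903, -0.391, -0.116]), 'ft_torque': array([ 0.048,  0.029, -0.022]), 'grasp_force': np.float64(0.0), 'gripper_width': np.float64(1.002)} 0.0187
blue_tray_grip 0.56 [348. 244.] [ 0.418 -0.329  0.051]
blue_tray_lug 0.73 [156. 219.] [0.496 0.292 0.052]
yellow_tray_grip 0.87 [284. 228.] [ 0.467 -0.12   0.09 ]
yellow_tray_mark 0.93 [282. 226.] [ 0.47  -0.114  0.09 ]
yellow_tray_mark 0.39 [131. 182.] [0.61 0.37 0.09]
yellow_tray_bay 0.57 [283. 227.] [ 0.472 -0.121  0.03 ]
tube_yellow_mid 0.54 [155. 220.] [0.495 0.304 0.012]
tube_blue_mid 0.73 [221. 168.] [0.673 0.088 0.012]
tube_blue_mid 0.22 [131. 181.] [0.627 0.389 0.012]
offcut_walnut_mid 0.59 [344. 215.] [ 0.517 -0.326  0.009]
offcut_walnut_mid 0.37 [284. 226.] [ 0.477 -0.126  0.009]
eraser 0.63 [366. 196.] [ 0.582 -0.401  0.009]
glass 0.89 [264. 146.] [ 0.75  -0.06   0.009]
pin_box 0.69 [131. 183.] [0.621 0.389 0.009]
```

View pics/t0.png

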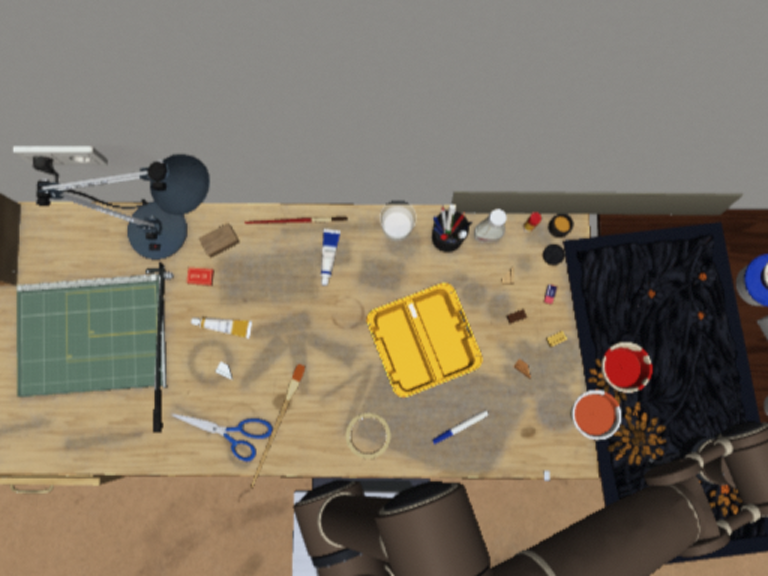

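View pics/s0.png

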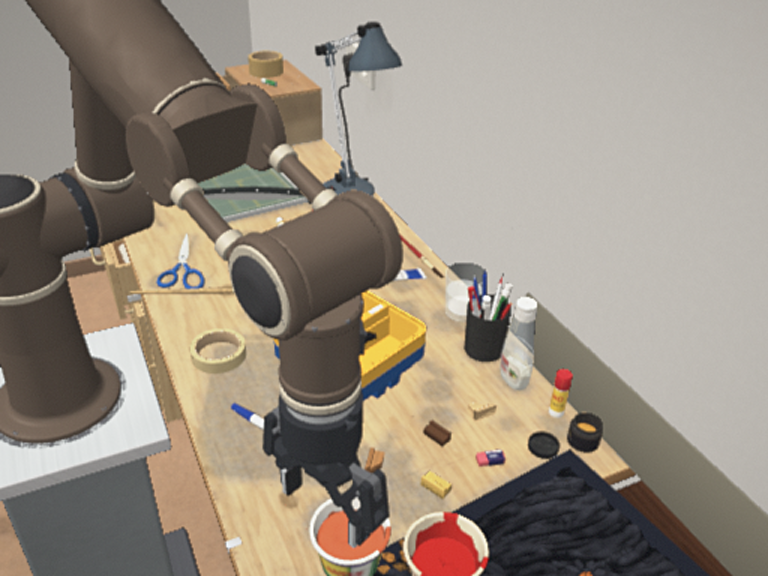

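The top view shows the nested trays at 1.5x pixel (425,340) with the inlay at (413,310). The blue tube is at (330,256) and the ochre tube at (222,327). Candidate offcuts are walnut (516,316), oak (524,369), gilt (556,339), pine (509,276) and white (224,370); the eraser is at (551,294).

```bash
cat >> h.py <<'E'
def trayfit(c,m,zt,guess):
    """fit rim rectangle (196x200, height zt) to mask m -> x,y,yaw(bar dir)"""
    from scipy.optimize import minimize
    up=4
    M=cv2.resize(m.astype(np.float32),None,fx=up,fy=up,interpolation=cv2.INTER_LINEAR)>.5
    k=cv2.findContours(M.astype(np.uint8),cv2.RETR_EXTERNAL,cv2.CHAIN_APPROX_NONE)[0]
    k=max(k,key=cv2.contourArea); h=k[:,0,:]
    P=np.array([at(c,((p[0]+.5)/up-.5,(p[1]+.5)/up-.5),zt)[:2] for p in h[::3]])
    def res(q):
        co,si=np.cos(q[2]),np.sin(q[2]); d=P-q[:2]
        a=np.abs(d@[co,si])-.098; b=np.abs(d@[-si,co])-.100
        return np.minimum(np.abs(np.maximum(a,b)),.006).sum() 
    best=min((minimize(res,[guess[0],guess[1],g],method="Nelder-Mead",options=dict(xatol=1e-5,fatol=1e-6,maxiter=2000)) for g in guess[2]+np.radians([-8,-3,0,3,8])),key=lambda o:o.fun)
    return best.x,best.fun/len(P)
def yel(c):
    hsv=cv2.cvtColor(c["color"],cv2.COLOR_RGB2HSV); return cv2.inRange(hsv,(18,170,110),(30,255,255))>0
def plan(x,y,z,psi,cur=None):
    """tool-frame normalised move to TCP x,y,z with tool-y heading psi (mod pi)"""
    s=r.sense(); p=np.array(s["position"]); A=R.from_quat(s["orientation"]).as_matrix()
    now=np.arctan2(A[1,1],A[0,1]); q1=np.arctan2(y,x)
    ps=min((psi+k*np.pi for k in range(-3,4)),key=lambda a:abs(q1-a))
    tx=np.array([-A[1,1]*-1,0,0]) # unused
    X=A.T@(np.array([x,y,z])-p)/.6
    turn=-((ps-now+np.pi)%(2*np.pi)-np.pi)/np.pi
    print("d",np.round(X,4),"turn",round(turn,4),"dist mm",round(600*np.linalg.norm(X)),"q6",round(q1-ps,2))
E
python3 - <<'E'
from h import *
t=r.read_camera("top"); s=r.read_camera("side")
m=yel(t); m[:, :240]=0; m[:,:]&=True; m[:,330:]=0
mk=at(t,(413/1.5,310/1.5),.09); print("mark",mk)
ys,xs=np.where(m); print(m.sum(), xs.min(),xs.max(),ys.min(),ys.max())
c0=at(t,(xs.mean(),ys.mean()),.08); yaw=np.arctan2(mk[1]-c0[1],mk[0]-c0[0]); print(c0,np.degrees(yaw))
print(trayfit(t,m,.086,(c0[0],c0[1],yaw)))
a=t["color"][165:255,320:400,::-1]; b=t["color"][140:260,120:240,::-1]
A=cv2.resize(a,None,fx=4.4,fy=4.4,interpolation=cv2.INTER_CUBIC); B=cv2.resize(b,None,fx=3.3,fy=3.3,interpolation=cv2.INTER_CUBIC)
cv2.imwrite("pics/z1.png",np.hstack([A[:396],B[:396]]))
E
```

```text
mark [ 0.53328108 -0.09386644  0.09      ]
3727 244 320 189 264
[ 0.47161465 -0.11646231  0.08      ] 20.123895257194903
(array([ 0.47291025, -0.11643527,  0.37961674]), np.float64(0.001445177338509))
```

View pics/z1.png

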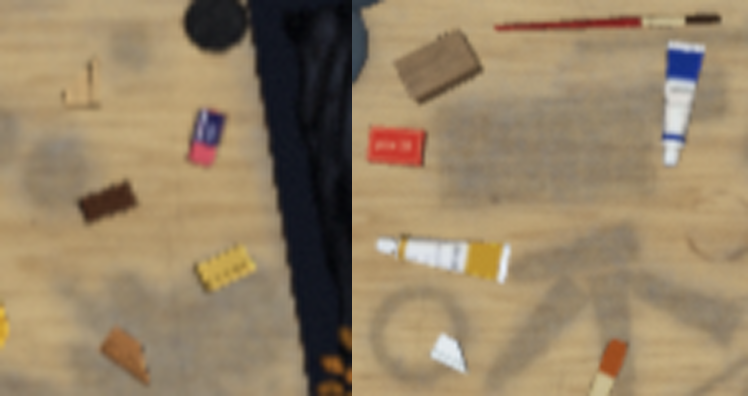

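The zoom shows all five offcuts: pine is barely visible at (80,85), walnut (107,201), gilt (225,268), oak (126,352) and white (448,352). The tubes are ochre at (440,260) and blue at (680,105).

Run:
```python
from h import *
t=r.read_camera("top")
for n,u,v,z in [("brush tip",200.3,243.6,0),("brush tipR",204,242,0),("ytail",167.3,220.3,0),("ytail low",163,225,0),("bcap",216.4,190,0),("btail",220.5,153,0),("ycap",127,214,0),("brushleft end",190,258,0),("tape top",245,275,0)]:
    print(n,np.round(at(t,(u,v),z)[:2],3))
print("corner rim of blue"); 
for sx in(-1,1):
    for sy in(-1,1):
        c,s=np.cos(.37),np.sin(.37); print(np.round([.4729+sx*.098*c-sy*.1*s,-.1164+sx*.098*s+sy*.1*c],3))
plan(.4729,-.1164,.2,.37+np.pi/2)
```

```text
brush tip [0.419 0.152]
brush tipR [0.424 0.14 ]
ytail [0.496 0.265]
ytail low [0.48  0.278]
bcap [0.6   0.102]
btail [0.728 0.09 ]
ycap [0.516 0.401]
brushleft end [0.371 0.185]
tape top [0.317 0.002]
corner rim of blue
[ 0.418 -0.245]
[ 0.345 -0.059]
[ 0.6   -0.174]
[0.528 0.012]
d [ 0.6422 -0.5452  0.0521] turn 0.0149 dist mm 506 q6 0.96
```

>>> drive_tool --commands '[{"gripper": -1, "dx": 0.32, "dy": -0.27, "dz": 0.025}, {"gripper": -1, "dx": 0.32, "dy": -0.27, "dz": 0.025}, {"gripper": -1, "dx": 0.32, "dy": -0.27, "dz": 0.025}, {"gripper": -1, "dx": 0.32, "dy": -0.27, "dz": 0.025}, {"gripper": -1, "dx": 0.32, "dy": -0.27, "dz": 0.025}, {"gripper": -1, "dx": 0.32, "dy": -0.27, "dz": 0.025}, {"gripper": -1, "dx": 0.32, "dy": -0.27, "dz": 0.025}, {"gripper": -1, "dx": 0.32, "dy": -0.27, "dz": 0.025}]'

```text
validation failed for argument at $.co...
```

>>> drive_tool --commands '[{"gripper": -0.2, "dx": 0.32, "dy": -0.275, "dz": 0.025, "turn": 0.015}, {"gripper": -0.2, "dx": 0.32, "dy": -0.275, "dz": 0.025, "turn": 0.015}, {"gripper": -0.2, "dx": 0.32, "dy": -0.275, "dz": 0.025, "turn": 0.015}, {"gripper": -0.2, "dx": 0.32, "dy": -0.275, "dz": 0.025, "turn": 0.015}, {"gripper": -0.2, "dx": 0.32, "dy": -0.275, "dz": 0.025, "turn": 0.015}, {"gripper": -0.2, "dx": 0.32, "dy": -0.275, "dz": 0.025, "turn": 0.015}, {"gripper": -0.2, "dx": 0.32, "dy": -0.275, "dz": 0.025, "turn": 0.015}, {"gripper": -0.2, "dx": 0.32, "dy": -0.275, "dz": 0.025, "turn": 0.015}]'

```text
t: 1.72
position: [0.3625, -0.3407, 0.2162]
orientation: [0.983, 0.186, -0.0, -0.0]
force: [-0.3, -0.4, 0.2]
gripper_width: 0.601
grasp_force: 0.0
```

Run:
```python
from h import *
s=r.sense(); print(s["t"],s["position"],s["gripper_width"],s["force"],s["joints"])
plan(.4729,-.1164,.2,.37+np.pi/2)
plan(.4729,-.1164,.06,.37+np.pi/2)
```

```text
1.7167 [ 0.36251923 -0.34069263  0.21618616] 0.6013254327365913 [-0.33899141 -0.44581479  0.23613923] [-8.41976590e-01  7.72929390e-02  1.94221543e+00  9.59036036e-05
  1.12248734e+00  3.54734017e-01]
d [ 0.3078 -0.2807  0.0271] turn 0.0013 dist mm 251 q6 0.96
d [ 0.3079 -0.2806  0.2604] turn 0.0013 dist mm 295 q6 0.96
```

>>> drive_tool --commands '[{"gripper": -0.2, "dx": 0.308, "dy": -0.281, "dz": 0.027, "turn": 0.001}, {"gripper": -0.2, "dx": 0.308, "dy": -0.281, "dz": 0.027, "turn": 0.001}, {"gripper": -0.2, "dx": 0.308, "dy": -0.281, "dz": 0.027, "turn": 0.001}, {"gripper": -0.2, "dx": 0.308, "dy": -0.281, "dz": 0.027, "turn": 0.001}, {"gripper": -0.2, "dx": 0.308, "dy": -0.281, "dz": 0.027, "turn": 0.001}, {"gripper": -0.2, "dx": 0.308, "dy": -0.281, "dz": 0.027, "turn": 0.001}, {"gripper": -0.2, "dx": 0.308, "dy": -0.281, "dz": 0.027, "turn": 0.001}, {"gripper": -0.2, "dx": 0.308, "dy": -0.281, "dz": 0.027, "turn": 0.001}]'

```text
t: 2.38
position: [0.4742, -0.1185, 0.2002]
orientation: [0.983, 0.184, 0.0, 0.0]
force: [-0.1, 0.5, 0.6]
gripper_width: 0.601
grasp_force: 0.0
```

Run:
```python
from h import *
s=r.sense(); print(s["t"],s["position"])
c=r.read_camera("side"); save(c,"s1.png",(140,140,340,340),3)
plan(.4729,-.1164,.06,.37+np.pi/2)
```

```text
2.3833 [ 0.47424903 -0.11846807  0.20024078]
d [ 0.0008 -0.0058  0.2337] turn -0.0007 dist mm 140 q6 0.96
```

View pics/s1.png

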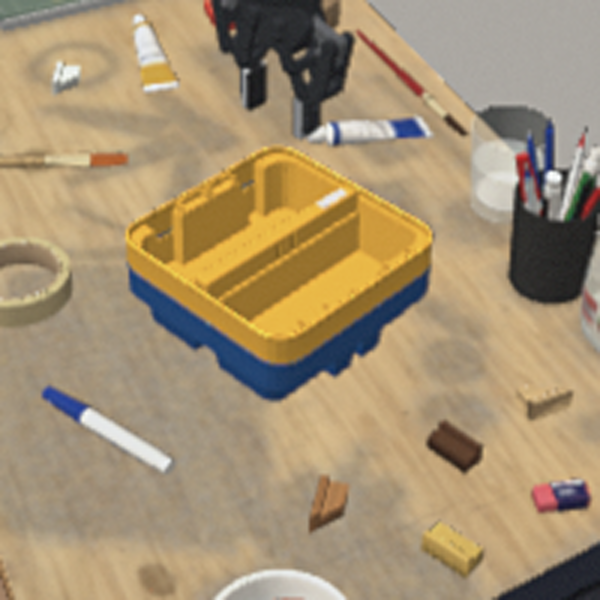

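The side view shows the trays clear, with the inlay at crop (332,198), the fingers lying across the bar, and all four right-hand offcuts.

Run:
```python
from h import *
c=r.read_camera("side"); t=r.read_camera("top")
for k in (c,t):
  for z in (.09,):
    hsv=cv2.cvtColor(k["color"],cv2.COLOR_RGB2HSV)
    w=cv2.inRange(hsv,(0,0,150),(179,70,255)); p=proj(k,(.5333,-.0939,.09)).astype(int); mm=np.zeros_like(w); mm[p[1]-6:p[1]+7,p[0]-8:p[0]+9]=1
    ys,xs=np.where((w*mm)>0); 
    if len(xs): print(len(xs),p,xs.mean(),ys.mean(),at(k,(xs.mean(),ys.mean()),z))
```

```text
24 [249 205] 249.91666666666666 205.875 [ 0.5335263  -0.09555485  0.09      ]
1 [275 206] 276.0 211.0 [ 0.51942836 -0.0959917   0.09      ]
```

>>> drive_tool --commands '[{"gripper": -0.2, "dx": 0.0, "dy": -0.005, "dz": 0.0, "turn": -0.001}, {"gripper": -0.2, "dx": 0.0, "dy": -0.005, "dz": 0.07, "turn": -0.001}, {"gripper": -0.2, "dx": 0.0, "dy": -0.005, "dz": 0.14, "turn": -0.001}, {"gripper": -0.2, "dx": 0.0, "dy": -0.005, "dz": 0.19, "turn": -0.001}, {"gripper": -0.2, "dx": 0.0, "dy": -0.005, "dz": 0.22, "turn": -0.001}, {"gripper": -0.2, "dx": 0.0, "dy": -0.005, "dz": 0.234, "turn": -0.001}, {"gripper": -0.2, "dx": 0.0, "dy": -0.005, "dz": 0.234, "turn": -0.001}, {"gripper": -0.2, "dx": 0.0, "dy": -0.005, "dz": 0.234, "turn": -0.001}]'

```text
t: 3.2
position: [0.4724, -0.1171, 0.0602]
orientation: [0.983, 0.183, 0.0, 0.0]
force: [0.3, 0.6, 0.8]
gripper_width: 0.608
grasp_force: 0.0
```

>>> drive_tool --commands '[{"gripper": 1, "dx": 0, "dy": 0, "dz": 0, "turn": 0}, {"gripper": 1, "dx": 0, "dy": 0, "dz": 0, "turn": 0}, {"gripper": 1, "dx": 0, "dy": 0, "dz": 0, "turn": 0}, {"gripper": 1, "dx": 0, "dy": 0, "dz": 0, "turn": 0}, {"gripper": 1, "dx": 0, "dy": 0, "dz": 0, "turn": 0}, {"gripper": 1, "dx": 0, "dy": 0, "dz": 0, "turn": 0}, {"gripper": 1, "dx": 0, "dy": 0, "dz": 0, "turn": 0}, {"gripper": 1, "dx": 0, "dy": 0, "dz": 0, "turn": 0}]' --newtons 60

```text
t: 3.87
position: [0.4739, -0.1171, 0.0618]
orientation: [0.983, 0.184, 0.002, 0.001]
force: [-1.1, -0.9, 6.8]
gripper_width: 0.245
grasp_force: 58.8
```

Run:
```python
from h import *
s=r.sense(); print(s["position"],s["orientation"],s["gripper_width"],s["grasp_force"],s["force"],s["ft_torque"])
A=R.from_quat(s["orientation"]).as_matrix(); print("psi",np.arctan2(A[1,1],A[0,1]), np.pi/2)
```

```text
[ 0.47390203 -0.11705074  0.06182556] [0.98286847 0.18429588 0.0016188  0.00140649] 0.24519236961249857 58.824381697922945 [-1.12855069 -0.90419929  6.80413232] [-0.23664231  0.08762206  0.05841792]
psi -1.2000890948277207 1.5707963267948966
```

>>> drive_tool --commands '[{"gripper": 1, "dx": 0, "dy": 0, "dz": -0.02, "turn": 0}, {"gripper": 1, "dx": 0, "dy": 0, "dz": -0.04, "turn": 0}, {"gripper": 1, "dx": 0, "dy": 0, "dz": -0.08, "turn": 0}, {"gripper": 1, "dx": 0, "dy": 0, "dz": -0.12, "turn": 0}, {"gripper": 1, "dx": 0, "dy": 0, "dz": -0.17, "turn": 0}, {"gripper": 1, "dx": 0, "dy": 0, "dz": -0.2, "turn": 0}, {"gripper": 1, "dx": 0, "dy": 0, "dz": -0.2, "turn": 0}, {"gripper": 1, "dx": 0, "dy": 0, "dz": -0.2, "turn": 0}]'

```text
t: 4.53
position: [0.4728, -0.1162, 0.1806]
orientation: [0.983, 0.184, 0.001, 0.001]
force: [0.3, 0.8, -3.5]
gripper_width: 0.24
grasp_force: 58.8
```

Run:
```python
from h import *
s=r.sense(); print(s["position"],s["gripper_width"],s["grasp_force"],s["force"],s["ft_torque"])
c=r.read_camera("side"); save(c,"s2.png",(140,140,340,340),3)
plan(.515,.155,.14,-1.77)
```

```text
[ 0.47275145 -0.11618882  0.18064889] 0.24028198708821202 58.846578049706295 [ 0.33232455  0.8471543  -3.51859075] [-0.00395412  0.02279618  0.02750086]
d [ 0.231  -0.3944  0.0651] turn -0.8189 dist mm 277 q6 -1.08
```

View pics/s2.png

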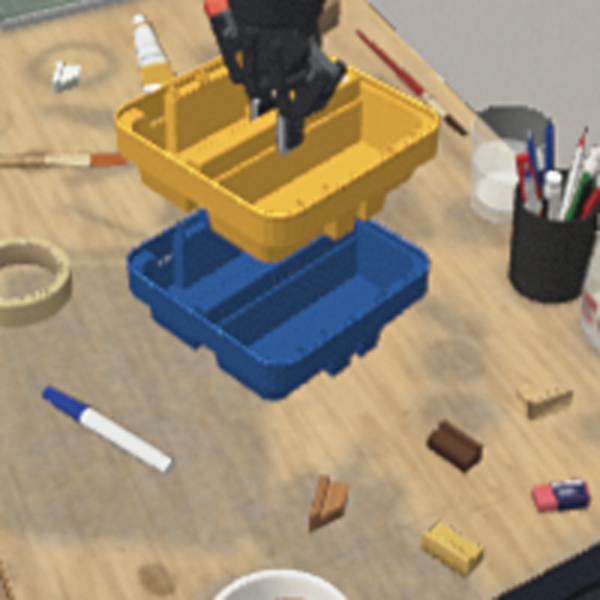

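Yellow is lifted cleanly off and blue stayed put at crop (280,300).

>>> drive_tool --commands '[{"gripper": 1, "dx": 0.231, "dy": -0.394, "dz": 0, "turn": 0.181}, {"gripper": 1, "dx": 0.231, "dy": -0.394, "dz": 0, "turn": 0.181}, {"gripper": 1, "dx": 0.231, "dy": -0.394, "dz": 0, "turn": 0.181}, {"gripper": 1, "dx": 0.231, "dy": -0.394, "dz": 0, "turn": 0.181}, {"gripper": 1, "dx": 0.231, "dy": -0.394, "dz": 0, "turn": 0.181}, {"gripper": 1, "dx": 0.231, "dy": -0.394, "dz": 0, "turn": 0.181}, {"gripper": 1, "dx": 0.231, "dy": -0.394, "dz": 0, "turn": 0.181}, {"gripper": 1, "dx": 0.231, "dy": -0.394, "dz": 0, "turn": 0.181}]'

```text
t: 5.25
position: [0.5148, 0.1598, 0.1773]
orientation: [0.995, -0.097, -0.002, -0.001]
force: [0.7, -0.4, -2.7]
gripper_width: 0.243
grasp_force: 61.7
```

Run:
```python
from h import *
s=r.sense(); print(s["position"],s["gripper_width"],s["grasp_force"],s["joints"][5])
A=R.from_quat(s["orientation"]).as_matrix(); print("psi",np.arctan2(A[1,1],A[0,1]))
p=s["position"]; d=A.T@(np.array([.515,.155,.036])-p)/.6; print(d)
```

```text
[0.5148241  0.15981375 0.17726669] 0.24262644360029473 61.728803120786324 1.9822061932574275
psi -1.766093801940799
[0.00263977 0.00837446 0.23541762]
```

>>> drive_tool --commands '[{"gripper": 1, "dx": 0.001, "dy": 0.003, "dz": 0.06, "turn": 0}, {"gripper": 1, "dx": 0.001, "dy": 0.003, "dz": 0.12, "turn": 0}, {"gripper": 1, "dx": 0.001, "dy": 0.003, "dz": 0.17, "turn": 0}, {"gripper": 1, "dx": 0.001, "dy": 0.003, "dz": 0.21, "turn": 0}, {"gripper": 1, "dx": 0.001, "dy": 0.003, "dz": 0.225, "turn": 0}, {"gripper": 1, "dx": 0.001, "dy": 0.003, "dz": 0.233, "turn": 0}, {"gripper": 1, "dx": 0.001, "dy": 0.003, "dz": 0.235, "turn": 0}, {"gripper": 1, "dx": 0.001, "dy": 0.003, "dz": 0.235, "turn": 0}]'

```text
t: 5.92
position: [0.5168, 0.1525, 0.0391]
orientation: [0.995, -0.099, 0.0, -0.0]
force: [-0.1, 1.2, -3.4]
gripper_width: 0.242
grasp_force: 61.7
```

Run:
```python
from h import *
s=r.sense(); print(s["position"],s["gripper_width"],s["force"])
```

```text
[0.51681506 0.15250474 0.03908756] 0.2417630415188613 [-0.07060698  1.18174428 -3.3782224 ]
```

>>> drive_tool --commands '[{"gripper": 1, "dx": 0, "dy": 0, "dz": 0.004, "turn": 0}, {"gripper": 1, "dx": 0, "dy": 0, "dz": 0.007, "turn": 0}, {"gripper": 1, "dx": 0, "dy": 0, "dz": 0.009, "turn": 0}, {"gripper": 1, "dx": 0, "dy": 0, "dz": 0.009, "turn": 0}, {"gripper": 1, "dx": 0, "dy": 0, "dz": 0.009, "turn": 0}]'

```text
t: 6.33
position: [0.5171, 0.1527, 0.0342]
orientation: [0.995, -0.099, 0.001, -0.0]
force: [-0.2, 0.3, -1.0]
gripper_width: 0.24
grasp_force: 62.0
```

>>> drive_tool --commands '[{"gripper": -0.2, "dx": 0, "dy": 0, "dz": 0, "turn": 0}, {"gripper": -0.2, "dx": 0, "dy": 0, "dz": 0, "turn": 0}, {"gripper": -0.2, "dx": 0, "dy": 0, "dz": 0, "turn": 0}, {"gripper": -0.2, "dx": 0, "dy": 0, "dz": 0, "turn": 0}, {"gripper": -0.2, "dx": 0, "dy": 0, "dz": 0, "turn": 0}]'

```text
t: 6.75
position: [0.5162, 0.1525, 0.0334]
orientation: [0.995, -0.099, 0.0, -0.0]
force: [-0.7, 0.3, -0.3]
gripper_width: 0.602
grasp_force: 0.0
```

>>> drive_tool --commands '[{"gripper": -0.2, "dx": 0, "dy": 0, "dz": -0.05, "turn": 0}, {"gripper": -0.2, "dx": 0, "dy": 0, "dz": -0.1, "turn": 0}, {"gripper": -0.2, "dx": 0, "dy": 0, "dz": -0.16, "turn": 0}, {"gripper": -0.2, "dx": 0, "dy": 0, "dz": -0.2, "turn": 0}, {"gripper": -0.2, "dx": 0, "dy": 0, "dz": -0.25, "turn": 0}]'

```text
t: 7.17
position: [0.5156, 0.1524, 0.1842]
orientation: [0.995, -0.099, -0.0, 0.0]
force: [0.2, 0.0, -0.7]
gripper_width: 0.601
grasp_force: 0.0
```

Run:
```python
from h import *
s=r.sense(); print(s["position"],s["gripper_width"],s["force"])
t=r.read_camera("top")
for n in ("tube_blue_mid","tube_yellow_mid"):
    o=r.cut_out(t,n)
    for d in o[:2]:
        m=d["region"]; ys,xs=np.where(m)
        if len(xs)<10: continue
        P=np.array([at(t,(x,y),.012)[:2] for x,y in zip(xs,ys)]); c=P.mean(0); w,v=np.linalg.eigh(np.cov((P-c).T)); u=v[:,1]
        q=(P-c)@u; print(n,d["p"],len(xs),c,(c+u*(q.max()+q.min())/2),"axis",np.arctan2(u[1],u[0]),q.max()-q.min())
save(t,"t2.png",(120,130,340,290),3.6)
```

```text
[0.5155667  0.15235362 0.18419594] 0.601370063107136 [ 0.1539784   0.03651249 -0.69086496]
tube_blue_mid 0.67 294 [0.67536941 0.09316024] [0.67001428 0.09377641] axis 3.0270345537467476 0.11145289624757446
tube_yellow_mid 0.61 213 [0.50766679 0.3404725 ] [0.506533   0.33169853] axis 1.442286550787061 0.12730445861106046
```

View pics/t2.png

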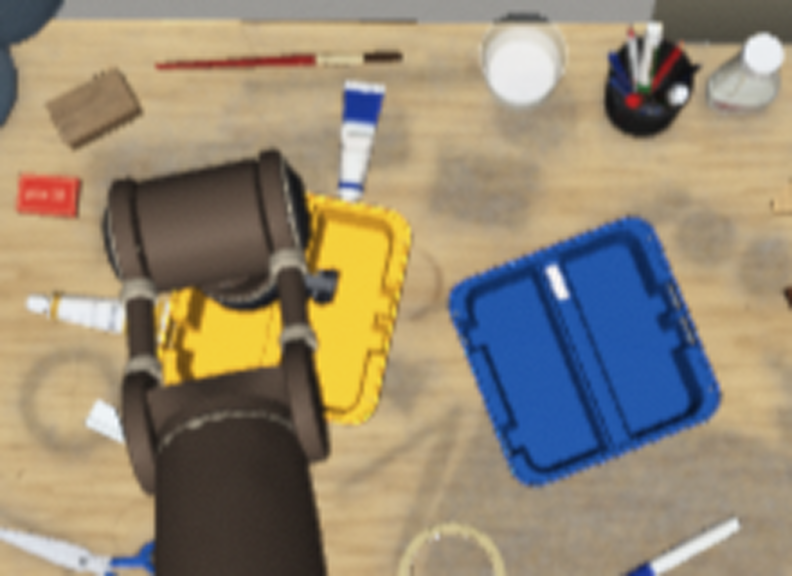

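Yellow stands aside clear of the brush and tubes, and the blue tray is empty at crop (585,350).

Run:
```python
from h import *
plan(.662,.095,.11,1.466);
```

```text
d [0.2526 0.0479 0.1292] turn 0.97 dist mm 173 q6 -1.32
```

>>> drive_tool --commands '[{"gripper": -0.3, "dx": 0.252, "dy": 0.048, "dz": 0.1, "turn": -0.03}, {"gripper": -0.3, "dx": 0.252, "dy": 0.048, "dz": 0.1, "turn": -0.03}, {"gripper": -0.3, "dx": 0.252, "dy": 0.048, "dz": 0.1, "turn": -0.03}, {"gripper": -0.3, "dx": 0.252, "dy": 0.048, "dz": 0.1, "turn": -0.03}, {"gripper": -0.3, "dx": 0.252, "dy": 0.048, "dz": 0.1, "turn": -0.03}, {"gripper": -0.3, "dx": 0.252, "dy": 0.048, "dz": 0.1, "turn": -0.03}, {"gripper": -0.3, "dx": 0.252, "dy": 0.048, "dz": 0.1, "turn": -0.03}]'

```text
t: 7.9
position: [0.6568, 0.0943, 0.1209]
orientation: [0.999, -0.053, -0.002, 0.0]
force: [0.4, 1.5, 0.9]
gripper_width: 0.65
grasp_force: 0.0
```

```bash
cat >> h.py <<'E'
def st():
    s=r.sense(); A=R.from_quat(s["orientation"]).as_matrix()
    print("t",round(s["t"],1),"p",np.round(s["position"],4),"psi",round(np.arctan2(A[1,1],A[0,1]),3),"w",round(s["gripper_width"],3),"gf",round(s["grasp_force"],1),"F",np.round(s["force"],1))
E
python3 - <<'E'
from h import *
st(); plan(.662,.095,.003,1.466-np.pi); c=r.read_camera("side"); a=c["color"][130:230,190:320,::-1]
cv2.imwrite("pics/s3.png",cv2.resize(a,None,fx=5,fy=5,interpolation=cv2.INTER_CUBIC))
t=r.read_camera("top"); hsv=cv2.cvtColor(t["color"],cv2.COLOR_RGB2HSV); m=cv2.inRange(hsv,(100,150,60),(125,255,220))>0
m[:,:240]=0;m[:,325:]=0;m[:180]=0;m[270:]=0
print(m.sum(),trayfit(t,m,.058,(.473,-.117,.371)))
E
```

```text
t 7.9 p [0.6568 0.0943 0.1209] psi -1.676 w 0.65 gf 0.0 F [0.4 1.5 0.9]
d [ 0.0094 -0.0022  0.1965] turn 0.9999 dist mm 118 q6 -1.32
3483 (array([ 0.47165306, -0.11721411,  0.38004955]), np.float64(0.002843127429833189))
```

View pics/s3.png

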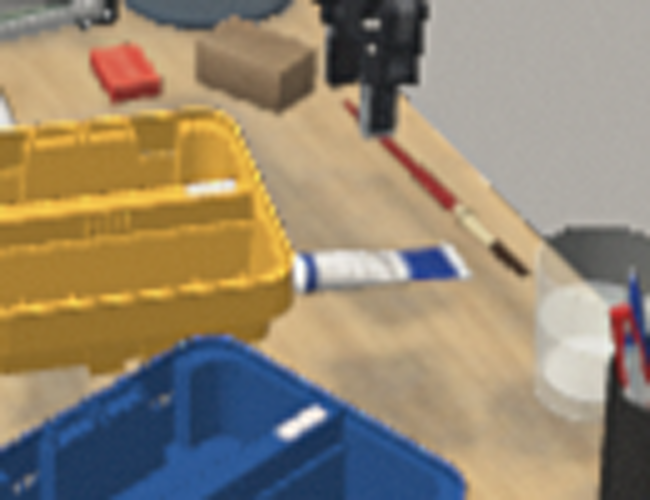

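The blue tube lies clear just beyond the yellow tray, with its middle at crop (375,268). Descending to grip it.

>>> drive_tool --commands '[{"gripper": -0.3, "dx": 0.006, "dy": -0.002, "dz": 0.06, "turn": 0}, {"gripper": -0.3, "dx": 0.006, "dy": -0.002, "dz": 0.12, "turn": 0}, {"gripper": -0.3, "dx": 0.006, "dy": -0.002, "dz": 0.16, "turn": 0}, {"gripper": -0.3, "dx": 0.006, "dy": -0.002, "dz": 0.185, "turn": 0}, {"gripper": -0.3, "dx": 0.006, "dy": -0.002, "dz": 0.193, "turn": 0}, {"gripper": -0.3, "dx": 0.006, "dy": -0.002, "dz": 0.193, "turn": 0}, {"gripper": -0.3, "dx": 0.006, "dy": -0.002, "dz": 0.193, "turn": 0}]'

```text
t: 8.58
position: [0.6636, 0.0957, 0.0094]
orientation: [0.999, -0.052, 0.001, -0.0]
force: [0.1, -0.5, 0.3]
gripper_width: 0.653
grasp_force: 0.0
```

>>> drive_tool --commands '[{"gripper": 1, "dx": 0, "dy": 0, "dz": 0, "turn": 0}, {"gripper": 1, "dx": 0, "dy": 0, "dz": 0, "turn": 0}, {"gripper": 1, "dx": 0, "dy": 0, "dz": 0, "turn": 0}, {"gripper": 1, "dx": 0, "dy": 0, "dz": 0, "turn": 0}, {"gripper": 1, "dx": 0, "dy": 0, "dz": 0, "turn": 0}, {"gripper": 1, "dx": 0, "dy": 0, "dz": 0, "turn": 0}, {"gripper": 1, "dx": 0, "dy": 0, "dz": 0, "turn": 0}, {"gripper": 1, "dx": 0, "dy": 0, "dz": 0, "turn": 0}]' --newtons 40

```text
t: 9.25
position: [0.6643, 0.0954, 0.0101]
orientation: [0.999, -0.052, 0.002, -0.0]
force: [-0.7, 0.1, 6.1]
gripper_width: 0.322
grasp_force: 38.6
```

Run:
```python
from h import *
st(); u=np.array([np.cos(.371),np.sin(.371)]); v=np.array([-u[1],u[0]]); C=np.array([.473,-.117])
print("bay+",C+.048*v,"bay-",C-.048*v); b=C-.048*v
plan(b[0],b[1],.16,-1.2)
```

```text
t 9.2 p [0.6643 0.0954 0.0101] psi -1.675 w 0.322 gf 38.6 F [-0.7  0.1  6.1]
bay+ [ 0.45559772 -0.07226567] bay- [ 0.49040228 -0.16173433]
d [-0.2426  0.4563 -0.2511] turn -0.1513 dist mm 345 q6 0.88
```

>>> drive_tool --commands '[{"gripper": -0.3, "dx": 0, "dy": 0, "dz": 0, "turn": 0}, {"gripper": -0.3, "dx": 0, "dy": 0, "dz": 0, "turn": 0}, {"gripper": -0.3, "dx": 0, "dy": 0, "dz": 0.006, "turn": 0}, {"gripper": -0.3, "dx": 0, "dy": 0, "dz": 0.011, "turn": 0}, {"gripper": -0.3, "dx": 0, "dy": 0, "dz": 0.011, "turn": 0}, {"gripper": -0.3, "dx": 0, "dy": 0, "dz": 0.011, "turn": 0}]'

```text
t: 9.75
position: [0.6616, 0.0951, -0.0001]
orientation: [0.999, -0.052, -0.001, 0.0]
force: [-0.4, 0.2, 0.1]
gripper_width: 0.648
grasp_force: 0.0
```

>>> drive_tool --commands '[{"gripper": 1, "dx": 0, "dy": 0, "dz": 0, "turn": 0}, {"gripper": 1, "dx": 0, "dy": 0, "dz": 0, "turn": 0}, {"gripper": 1, "dx": 0, "dy": 0, "dz": 0, "turn": 0}, {"gripper": 1, "dx": 0, "dy": 0, "dz": 0, "turn": 0}, {"gripper": 1, "dx": 0, "dy": 0, "dz": 0, "turn": 0}, {"gripper": 1, "dx": 0, "dy": 0, "dz": 0, "turn": 0}, {"gripper": 1, "dx": 0, "dy": 0, "dz": 0, "turn": 0}]' --newtons 40

```text
t: 10.33
position: [0.6626, 0.0952, 0.0011]
orientation: [0.999, -0.052, 0.0, -0.0]
force: [-0.1, -0.5, 0.1]
gripper_width: 0.336
grasp_force: 39.4
```

>>> drive_tool --commands '[{"gripper": 1, "dx": 0, "dy": 0, "dz": -0.05, "turn": 0}, {"gripper": 1, "dx": 0, "dy": 0, "dz": -0.1, "turn": 0}, {"gripper": 1, "dx": 0, "dy": 0, "dz": -0.17, "turn": 0}, {"gripper": 1, "dx": 0, "dy": 0, "dz": -0.25, "turn": 0}, {"gripper": 1, "dx": 0, "dy": 0, "dz": -0.25, "turn": 0}, {"gripper": 1, "dx": 0, "dy": 0, "dz": -0.25, "turn": 0}]'

```text
t: 10.83
position: [0.6661, 0.0956, 0.1564]
orientation: [0.999, -0.052, 0.005, -0.001]
force: [0.4, -0.4, -0.4]
gripper_width: 0.339
grasp_force: 40.2
```

Run:
```python
from h import *
st(); plan(.4904,-.1617,.15,-1.2)
```

```text
t 10.8 p [0.6661 0.0956 0.1564] psi -1.675 w 0.339 gf 40.2 F [ 0.4 -0.4 -0.4]
d [-0.2466  0.457   0.0074] turn -0.1513 dist mm 312 q6 0.88
```

>>> drive_tool --commands '[{"gripper": 1, "dx": -0.247, "dy": 0.457, "dz": 0.007, "turn": -0.151}, {"gripper": 1, "dx": -0.247, "dy": 0.457, "dz": 0.007, "turn": -0.151}, {"gripper": 1, "dx": -0.247, "dy": 0.457, "dz": 0.007, "turn": -0.151}, {"gripper": 1, "dx": -0.247, "dy": 0.457, "dz": 0.007, "turn": -0.151}, {"gripper": 1, "dx": -0.247, "dy": 0.457, "dz": 0.007, "turn": -0.151}, {"gripper": 1, "dx": -0.247, "dy": 0.457, "dz": 0.007, "turn": -0.151}, {"gripper": 1, "dx": -0.247, "dy": 0.457, "dz": 0.007, "turn": -0.151}, {"gripper": 1, "dx": -0.247, "dy": 0.457, "dz": 0.007, "turn": -0.151}]'

```text
t: 11.5
position: [0.4815, -0.164, 0.144]
orientation: [0.983, 0.183, -0.003, -0.001]
force: [0.1, 0.6, -0.6]
gripper_width: 0.342
grasp_force: 40.2
```

>>> drive_tool --commands '[{"gripper": 1, "dx": 0, "dy": 0, "dz": 0, "turn": 0}, {"gripper": 1, "dx": 0, "dy": 0, "dz": 0, "turn": 0}, {"gripper": 1, "dx": 0, "dy": 0, "dz": 0, "turn": 0}]'

```text
t: 11.75
position: [0.4858, -0.1613, 0.1454]
orientation: [0.983, 0.184, -0.001, -0.001]
force: [0.1, 0.8, -0.3]
gripper_width: 0.34
grasp_force: 40.2
```

Run:
```python
from h import *
st(); plan(.4904,-.1617,.012,-1.2)
```

```text
t 11.8 p [ 0.4858 -0.1613  0.1454] psi -1.202 w 0.34 gf 40.2 F [ 0.1  0.8 -0.3]
d [0.0071 0.0039 0.2224] turn -0.0005 dist mm 134 q6 0.88
```

>>> drive_tool --commands '[{"gripper": 1, "dx": 0.007, "dy": 0.004, "dz": 0.0, "turn": 0}, {"gripper": 1, "dx": 0.007, "dy": 0.004, "dz": 0.06, "turn": 0}, {"gripper": 1, "dx": 0.007, "dy": 0.004, "dz": 0.12, "turn": 0}, {"gripper": 1, "dx": 0.007, "dy": 0.004, "dz": 0.17, "turn": 0}, {"gripper": 1, "dx": 0.007, "dy": 0.004, "dz": 0.205, "turn": 0}, {"gripper": 1, "dx": 0.007, "dy": 0.004, "dz": 0.222, "turn": 0}, {"gripper": 1, "dx": 0.007, "dy": 0.004, "dz": 0.222, "turn": 0}, {"gripper": 1, "dx": 0.007, "dy": 0.004, "dz": 0.222, "turn": 0}]'

```text
t: 12.42
position: [0.4949, -0.1626, 0.0161]
orientation: [0.983, 0.185, 0.002, 0.001]
force: [-1.6, 0.5, 13.0]
gripper_width: 0.337
grasp_force: 46.5
```

Run:
```python
from h import *
st(); c=r.read_camera("side"); a=c["color"][170:280,170:300,::-1]
cv2.imwrite("pics/s4.png",cv2.resize(a,None,fx=5,fy=5,interpolation=cv2.INTER_CUBIC))
```

```text
t 12.4 p [ 0.4949 -0.1626  0.0161] psi -1.199 w 0.337 gf 46.5 F [-1.6  0.5 13. ]
```

View pics/s4.png

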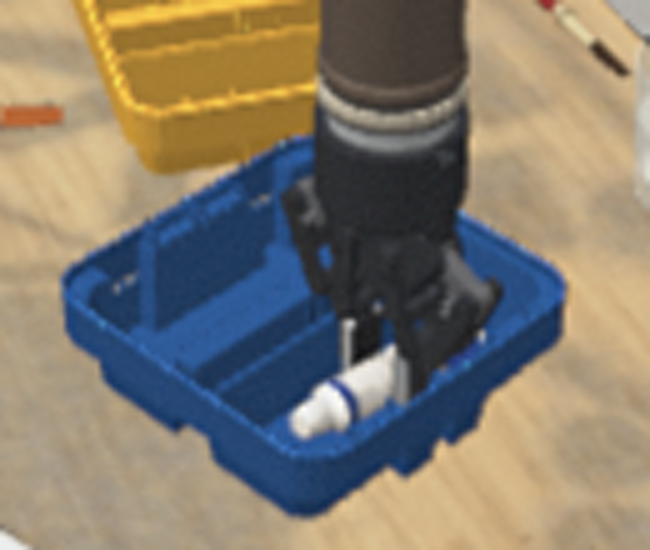

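The tube is inside the −y bay with its cap end at crop (310,415) and light contact. I'll release it gently.

>>> drive_tool --commands '[{"gripper": 0.18, "dx": 0, "dy": 0, "dz": -0.007, "turn": 0}, {"gripper": 0.18, "dx": 0, "dy": 0, "dz": -0.01, "turn": 0}, {"gripper": 0.1, "dx": 0, "dy": 0, "dz": -0.015, "turn": 0}, {"gripper": 0.1, "dx": 0, "dy": 0, "dz": -0.03, "turn": 0}, {"gripper": 0.05, "dx": 0, "dy": 0, "dz": -0.06, "turn": 0}, {"gripper": 0.05, "dx": 0, "dy": 0, "dz": -0.12, "turn": 0}, {"gripper": 0.0, "dx": 0, "dy": 0, "dz": -0.18, "turn": 0}, {"gripper": 0.0, "dx": 0, "dy": 0, "dz": -0.23, "turn": 0}]'

```text
t: 13.13
position: [0.4912, -0.1625, 0.1536]
orientation: [0.983, 0.184, 0.0, 0.0]
force: [1.3, -0.6, 0.0]
gripper_width: 0.502
grasp_force: 0.0
```

Run:
```python
from h import *
st(); c=r.read_camera("side"); t=r.read_camera("top")
for k,n in((c,"side"),(t,"top")):
    for d in r.search_frame(k,"tube_blue_mid")[:2]: print(n,d["p"],d["position"],at(k,d["position"],.015))
    for d in r.search_frame(k,"tube_yellow_mid")[:2]: print(n,"Y",d["p"],d["position"],at(k,d["position"],.012))
d=r.cut_out(t,"tube_yellow_mid")[0]; m=d["region"]; ys,xs=np.where(m)
P=np.array([at(t,(x,y),.012)[:2] for x,y in zip(xs,ys)]); q=P.mean(0); w,v=np.linalg.eigh(np.cov((P-q).T)); u=v[:,1]; k=(P-q)@u
print(len(xs),q,q+u*(k.max()+k.min())/2,np.arctan2(u[1],u[0]),np.ptp(k))
hsv=cv2.cvtColor(t["color"],cv2.COLOR_RGB2HSV); m=cv2.inRange(hsv,(100,150,60),(125,255,220))>0
m[:,:240]=0;m[:,325:]=0;m[:180]=0;m[270:]=0
print(m.sum(),trayfit(t,m,.058,(.473,-.117,.371)))
a=t["color"][130:270,120:330,::-1]; cv2.imwrite("pics/t5.png",cv2.resize(a,None,fx=3.7,fy=3.7,interpolation=cv2.INTER_CUBIC))
```

```text
t 13.1 p [ 0.4912 -0.1625  0.1536] psi -1.201 w 0.502 gf 0.0 F [ 1.3 -0.6  0. ]
side 0.84 [248.6, 243.1] [ 0.50591696 -0.15050342  0.015     ]
side 0.2 [249.3, 306.4] [ 0.41780862 -0.34583254  0.015     ]
side Y 0.58 [190.1, 153.8] [0.51640003 0.34317711 0.012     ]
top 0.51 [297.6, 231.5] [ 0.46026048 -0.17093205  0.015     ]
top 0.29 [269.5, 225.7] [ 0.47880816 -0.07784285  0.015     ]
top Y 0.77 [153.7, 218.8] [0.49925411 0.30786306 0.012     ]
382 [0.50408184 0.32043114] [0.50537808 0.32850543] 1.411615219403053 0.13549525125492712
1653 (array([ 0.47072947, -0.11852327,  0.37912999]), np.float64(0.003177122242360487))
```

View pics/t5.png

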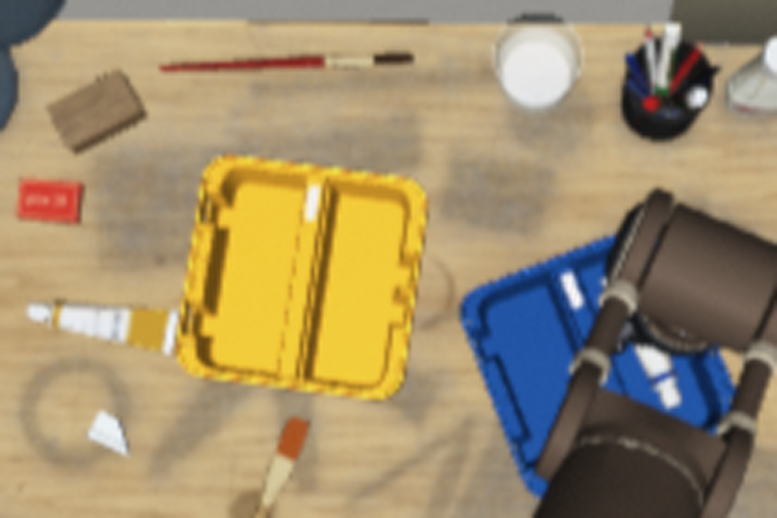

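The blue tube lies in blue's −y bay, the yellow tray stands aside, and the ochre tube is untouched at (100,325).

Run:
```python
from h import *
plan(.5055,.3295,.12,-.146)
```

```text
d [ 0.3208 -0.7542  0.0508] turn -0.3358 dist mm 493 q6 0.72
```

>>> drive_tool --commands '[{"gripper": -0.3, "dx": 0.16, "dy": -0.377, "dz": 0.025, "turn": 0}, {"gripper": -0.3, "dx": 0.16, "dy": -0.377, "dz": 0.025, "turn": 0}, {"gripper": -0.3, "dx": 0.16, "dy": -0.377, "dz": 0.025, "turn": 0}, {"gripper": -0.3, "dx": 0.16, "dy": -0.377, "dz": 0.025, "turn": 0}, {"gripper": -0.3, "dx": 0.16, "dy": -0.377, "dz": 0.025, "turn": 0}, {"gripper": -0.3, "dx": 0.16, "dy": -0.377, "dz": 0.025, "turn": 0}, {"gripper": -0.3, "dx": 0.16, "dy": -0.377, "dz": 0.025, "turn": 0}]'

```text
t: 14.07
position: [0.4969, 0.0886, 0.1343]
orientation: [0.982, 0.187, -0.002, -0.002]
force: [-0.4, -0.2, -0.6]
gripper_width: 0.65
grasp_force: 0.0
```

>>> drive_tool --commands '[{"gripper": -0.3, "dx": 0.16, "dy": -0.377, "dz": 0.025, "turn": -0.31}, {"gripper": -0.3, "dx": 0.16, "dy": -0.377, "dz": 0.025, "turn": -0.31}, {"gripper": -0.3, "dx": 0.16, "dy": -0.377, "dz": 0.025, "turn": -0.31}, {"gripper": -0.3, "dx": 0.16, "dy": -0.377, "dz": 0.025, "turn": -0.31}, {"gripper": -0.3, "dx": 0.16, "dy": -0.377, "dz": 0.025, "turn": -0.31}, {"gripper": -0.3, "dx": 0.16, "dy": -0.377, "dz": 0.025, "turn": -0.31}, {"gripper": -0.3, "dx": 0.16, "dy": -0.377, "dz": 0.025, "turn": -0.31}, {"gripper": -0.3, "dx": 0.16, "dy": -0.377, "dz": 0.025, "turn": -0.31}]'

```text
t: 14.73
position: [0.5053, 0.33, 0.1191]
orientation: [0.78, 0.626, -0.002, -0.0]
force: [0.8, -0.1, -0.5]
gripper_width: 0.653
grasp_force: 0.0
```

>>> drive_tool --commands '[{"gripper": -0.3, "dx": 0, "dy": 0, "dz": 0, "turn": -0.01}, {"gripper": -0.3, "dx": 0, "dy": 0, "dz": 0, "turn": -0.01}, {"gripper": -0.3, "dx": 0, "dy": 0, "dz": 0, "turn": -0.01}, {"gripper": -0.3, "dx": 0, "dy": 0, "dz": 0, "turn": -0.01}]'

```text
t: 15.07
position: [0.5062, 0.3277, 0.1204]
orientation: [0.773, 0.634, -0.001, -0.0]
force: [0.8, -0.3, 0.4]
gripper_width: 0.65
grasp_force: 0.0
```

Run:
```python
from h import *
st(); plan(.5055,.3295,.001,-.146)
c=r.read_camera("side"); d=r.cut_out(c,"tube_yellow_mid")
for e in d[:2]:
    ys,xs=np.where(e["region"]); print(e["p"],len(xs),at(c,(xs.mean(),ys.mean()),.012), xs.min(),xs.max(),ys.min(),ys.max())
print("expect cap/tail px",proj(c,(.516,.394,.013)),proj(c,(.496,.265,.005)))
```

```text
t 15.1 p [0.5062 0.3277 0.1204] psi -0.197 w 0.65 gf 0.0 F [ 0.8 -0.3  0.4]
d [ 0.0029 -0.0014  0.199 ] turn -0.0163 dist mm 119 q6 0.72
0.66 97 [0.51538768 0.36158255 0.012     ] 184 193 145 157
0.65 117 [0.61794229 0.3721872  0.012     ] 209 221 139 149
expect cap/tail px [185.11445182 146.6013205 ] [192.16249789 168.31323228]
```

>>> drive_tool --commands '[{"gripper": -0.3, "dx": 0.003, "dy": -0.002, "dz": 0.06, "turn": -0.016}, {"gripper": -0.3, "dx": 0.003, "dy": -0.002, "dz": 0.12, "turn": -0.016}, {"gripper": -0.3, "dx": 0.003, "dy": -0.002, "dz": 0.16, "turn": -0.016}, {"gripper": -0.3, "dx": 0.003, "dy": -0.002, "dz": 0.185, "turn": -0.016}, {"gripper": -0.3, "dx": 0.003, "dy": -0.002, "dz": 0.198, "turn": -0.016}, {"gripper": -0.3, "dx": 0.003, "dy": -0.002, "dz": 0.198, "turn": -0.016}, {"gripper": -0.3, "dx": 0.003, "dy": -0.002, "dz": 0.198, "turn": -0.016}, {"gripper": -0.3, "dx": 0.003, "dy": -0.002, "dz": 0.198, "turn": -0.016}]'

```text
t: 15.83
position: [0.5073, 0.3312, 0.0042]
orientation: [0.757, 0.654, 0.001, 0.0]
force: [-0.4, -0.4, 0.2]
gripper_width: 0.646
grasp_force: 0.0
```

>>> drive_tool --commands '[{"gripper": 1, "dx": 0, "dy": 0, "dz": 0, "turn": 0}, {"gripper": 1, "dx": 0, "dy": 0, "dz": 0, "turn": 0}, {"gripper": 1, "dx": 0, "dy": 0, "dz": 0, "turn": 0}, {"gripper": 1, "dx": 0, "dy": 0, "dz": 0, "turn": 0}, {"gripper": 1, "dx": 0, "dy": 0, "dz": 0, "turn": 0}, {"gripper": 1, "dx": 0, "dy": 0, "dz": 0, "turn": 0}, {"gripper": 1, "dx": 0, "dy": 0, "dz": 0, "turn": 0}]' --newtons 40

```text
t: 16.42
position: [0.5073, 0.3312, 0.0045]
orientation: [0.757, 0.654, 0.001, 0.0]
force: [0.1, -1.3, 6.0]
gripper_width: 0.344
grasp_force: 39.2
```

>>> drive_tool --commands '[{"gripper": 1, "dx": 0, "dy": 0, "dz": -0.05, "turn": 0}, {"gripper": 1, "dx": 0, "dy": 0, "dz": -0.1, "turn": 0}, {"gripper": 1, "dx": 0, "dy": 0, "dz": -0.17, "turn": 0}, {"gripper": 1, "dx": 0, "dy": 0, "dz": -0.25, "turn": 0}, {"gripper": 1, "dx": 0, "dy": 0, "dz": -0.25, "turn": 0}, {"gripper": 1, "dx": 0, "dy": 0, "dz": -0.25, "turn": 0}, {"gripper": 1, "dx": 0, "dy": 0, "dz": -0.25, "turn": 0}]'

```text
t: 17.0
position: [0.5056, 0.3304, 0.1528]
orientation: [0.757, 0.654, 0.0, 0.0]
force: [0.4, -0.1, -0.8]
gripper_width: 0.344
grasp_force: 39.9
```

Run:
```python
from h import *
st(); plan(.4556,-.0723,.15,-1.2)
```

```text
t 17.0 p [0.5056 0.3304 0.1528] psi -0.145 w 0.344 gf 39.9 F [ 0.4 -0.1 -0.8]
d [-0.6762  0.0148  0.0045] turn 0.3357 dist mm 406 q6 1.04
```

>>> drive_tool --commands '[{"gripper": 1, "dx": -0.338, "dy": 0.007, "dz": 0, "turn": 0}, {"gripper": 1, "dx": -0.338, "dy": 0.007, "dz": 0, "turn": 0}, {"gripper": 1, "dx": -0.338, "dy": 0.007, "dz": 0, "turn": 0}, {"gripper": 1, "dx": -0.338, "dy": 0.007, "dz": 0, "turn": 0}, {"gripper": 1, "dx": -0.338, "dy": 0.007, "dz": 0, "turn": 0}, {"gripper": 1, "dx": -0.338, "dy": 0.007, "dz": 0, "turn": 0}, {"gripper": 1, "dx": -0.338, "dy": 0.007, "dz": 0, "turn": 0}]'

```text
t: 17.58
position: [0.4781, 0.1273, 0.1499]
orientation: [0.758, 0.652, -0.002, -0.002]
force: [-0.8, 0.7, -0.1]
gripper_width: 0.341
grasp_force: 39.9
```

>>> drive_tool --commands '[{"gripper": 1, "dx": -0.338, "dy": 0.007, "dz": 0, "turn": 0.31}, {"gripper": 1, "dx": -0.338, "dy": 0.007, "dz": 0, "turn": 0.31}, {"gripper": 1, "dx": -0.338, "dy": 0.007, "dz": 0, "turn": 0.31}, {"gripper": 1, "dx": -0.338, "dy": 0.007, "dz": 0, "turn": 0.31}, {"gripper": 1, "dx": -0.338, "dy": 0.007, "dz": 0, "turn": 0.31}, {"gripper": 1, "dx": -0.338, "dy": 0.007, "dz": 0, "turn": 0.31}, {"gripper": 1, "dx": -0.338, "dy": 0.007, "dz": 0, "turn": 0.31}, {"gripper": 1, "dx": -0.338, "dy": 0.007, "dz": 0, "turn": 0.31}]'

```text
t: 18.25
position: [0.4549, -0.0716, 0.1512]
orientation: [0.975, 0.221, -0.001, -0.001]
force: [0.5, -0.7, -0.4]
gripper_width: 0.34
grasp_force: 39.9
```

>>> drive_tool --commands '[{"gripper": 1, "dx": 0, "dy": 0, "dz": 0, "turn": 0.025}, {"gripper": 1, "dx": 0, "dy": 0, "dz": 0, "turn": 0.025}, {"gripper": 1, "dx": 0, "dy": 0, "dz": 0, "turn": 0.025}, {"gripper": 1, "dx": 0, "dy": 0, "dz": 0, "turn": 0.025}]'

```text
t: 18.58
position: [0.4552, -0.0711, 0.1519]
orientation: [0.982, 0.187, -0.001, -0.0]
force: [-0.9, 0.5, -0.1]
gripper_width: 0.342
grasp_force: 39.9
```

Run:
```python
from h import *
st(); plan(.4556,-.0723,.02,-1.2)
```

```text
t 18.6 p [ 0.4552 -0.0711  0.1519] psi -1.195 w 0.342 gf 39.9 F [-0.9  0.5 -0.1]
d [1.000e-04 2.300e-03 2.198e-01] turn 0.0016 dist mm 132 q6 1.04
```

>>> drive_tool --commands '[{"gripper": 1, "dx": 0, "dy": 0.002, "dz": 0.06, "turn": 0.001}, {"gripper": 1, "dx": 0, "dy": 0.002, "dz": 0.12, "turn": 0.001}, {"gripper": 1, "dx": 0, "dy": 0.002, "dz": 0.17, "turn": 0.001}, {"gripper": 1, "dx": 0, "dy": 0.002, "dz": 0.2, "turn": 0.001}, {"gripper": 1, "dx": 0, "dy": 0.002, "dz": 0.218, "turn": 0.001}, {"gripper": 1, "dx": 0, "dy": 0.002, "dz": 0.218, "turn": 0.001}, {"gripper": 1, "dx": 0, "dy": 0.002, "dz": 0.218, "turn": 0.001}, {"gripper": 1, "dx": 0, "dy": 0.002, "dz": 0.218, "turn": 0.001}]'

```text
t: 19.25
position: [0.4573, -0.0734, 0.023]
orientation: [0.983, 0.184, 0.001, 0.001]
force: [0.2, -0.5, -1.1]
gripper_width: 0.343
grasp_force: 39.9
```

>>> drive_tool --commands '[{"gripper": 0.18, "dx": 0, "dy": 0, "dz": -0.002, "turn": 0}, {"gripper": 0.18, "dx": 0, "dy": 0, "dz": -0.004, "turn": 0}, {"gripper": 0.1, "dx": 0, "dy": 0, "dz": -0.008, "turn": 0}, {"gripper": 0.1, "dx": 0, "dy": 0, "dz": -0.025, "turn": 0}, {"gripper": 0.05, "dx": 0, "dy": 0, "dz": -0.06, "turn": 0}, {"gripper": 0.05, "dx": 0, "dy": 0, "dz": -0.12, "turn": 0}, {"gripper": 0.0, "dx": 0, "dy": 0, "dz": -0.18, "turn": 0}, {"gripper": 0.0, "dx": 0, "dy": 0, "dz": -0.23, "turn": 0}]'

```text
t: 19.92
position: [0.4563, -0.0733, 0.1632]
orientation: [0.983, 0.184, 0.001, 0.001]
force: [0.2, -0.2, 0.2]
gripper_width: 0.498
grasp_force: 0.0
```

Run:
```python
from h import *
st(); plan(.5162,.1525,.16,-.2+np.pi/2)
```

```text
t 19.9 p [ 0.4563 -0.0733  0.1632] psi -1.201 w 0.498 gf 0.0 F [ 0.2 -0.2  0.2]
d [ 0.2291 -0.3148  0.0053] turn -0.8187 dist mm 234 q6 -1.08
```

Run:
```python
from h import *
t=r.read_camera("top"); m=yel(t); m[:,:165]=0; m[:,240:]=0; m[:165]=0; m[250:]=0
print(m.sum(),trayfit(t,m,.058,(.516,.1525,-.2)))
hsv=cv2.cvtColor(t["color"],cv2.COLOR_RGB2HSV)
w=cv2.inRange(hsv,(0,0,150),(179,90,255)); p=proj(t,(.58,.14,.062)).astype(int); mm=np.zeros_like(w); mm[p[1]-7:p[1]+8,p[0]-6:p[0]+7]=1
ys,xs=np.where((w*mm)>0); print(len(xs),at(t,(xs.mean(),ys.mean()),.062))
```

```text
3519 (array([ 0.54373423,  0.14581987, -0.12386008]), np.float64(0.0012612313694074272))
11 [0.60111983 0.13842615 0.062     ]
```

>>> drive_tool --commands '[{"gripper": -0.2, "dx": 0.229, "dy": -0.315, "dz": 0.0, "turn": -0.3}, {"gripper": -0.2, "dx": 0.229, "dy": -0.315, "dz": 0.0, "turn": -0.3}, {"gripper": -0.2, "dx": 0.229, "dy": -0.315, "dz": 0.0, "turn": -0.3}, {"gripper": -0.2, "dx": 0.229, "dy": -0.315, "dz": 0.0, "turn": -0.3}, {"gripper": -0.2, "dx": 0.229, "dy": -0.315, "dz": 0.0, "turn": -0.3}, {"gripper": -0.2, "dx": 0.229, "dy": -0.315, "dz": 0.0, "turn": -0.3}, {"gripper": -0.2, "dx": 0.229, "dy": -0.315, "dz": 0.0, "turn": -0.3}, {"gripper": -0.2, "dx": 0.229, "dy": -0.315, "dz": 0.0, "turn": -0.3}]'

```text
t: 20.63
position: [0.516, 0.1548, 0.1609]
orientation: [0.79, 0.613, 0.001, 0.0]
force: [-0.6, 0.7, -1.0]
gripper_width: 0.6
grasp_force: 0.0
```

>>> drive_tool --commands '[{"gripper": -0.2, "dx": 0, "dy": 0, "dz": 0, "turn": -0.3}, {"gripper": -0.2, "dx": 0, "dy": 0, "dz": 0, "turn": -0.3}, {"gripper": -0.2, "dx": 0, "dy": 0, "dz": 0, "turn": -0.3}, {"gripper": -0.2, "dx": 0, "dy": 0, "dz": 0, "turn": -0.3}, {"gripper": -0.2, "dx": 0, "dy": 0, "dz": 0, "turn": -0.3}, {"gripper": -0.2, "dx": 0, "dy": 0, "dz": 0, "turn": -0.3}, {"gripper": -0.2, "dx": 0, "dy": 0, "dz": 0, "turn": -0.3}, {"gripper": -0.2, "dx": 0, "dy": 0, "dz": 0, "turn": -0.3}]'

```text
t: 21.3
position: [0.5157, 0.1527, 0.1608]
orientation: [0.427, 0.904, 0.0, 0.0]
force: [0.3, 0.5, -0.2]
gripper_width: 0.597
grasp_force: 0.0
```

>>> drive_tool --commands '[{"gripper": -0.2, "dx": 0, "dy": 0, "dz": 0, "turn": -0.215}, {"gripper": -0.2, "dx": 0, "dy": 0, "dz": 0, "turn": -0.215}, {"gripper": -0.2, "dx": 0, "dy": 0, "dz": 0, "turn": -0.215}, {"gripper": -0.2, "dx": 0, "dy": 0, "dz": 0, "turn": -0.215}, {"gripper": -0.2, "dx": 0, "dy": 0, "dz": 0, "turn": -0.215}, {"gripper": -0.2, "dx": 0, "dy": 0, "dz": 0, "turn": -0.215}, {"gripper": -0.2, "dx": 0, "dy": 0, "dz": 0, "turn": -0.215}, {"gripper": -0.2, "dx": 0, "dy": 0, "dz": 0, "turn": -0.215}]'

```text
t: 21.97
position: [0.5157, 0.1527, 0.1606]
orientation: [0.106, 0.994, 0.0, 0.0]
force: [0.7, -0.5, 0.4]
gripper_width: 0.602
grasp_force: 0.0
```

Run:
```python
from h import *
st(); plan(.5162,.1525,.034,-.198+np.pi/2)
t=r.read_camera("top"); hsv=cv2.cvtColor(t["color"],cv2.COLOR_RGB2HSV); 
b=(cv2.inRange(hsv,(100,150,60),(125,255,220))>0); b[:,:240]=0;b[:,325:]=0;b[:180]=0;b[270:]=0
print("blue",b.sum(),trayfit(t,b,.058,(.473,-.117,.371)))
a=t["color"][170:280,235:335,::-1]; cv2.imwrite("pics/t6.png",cv2.resize(a,None,fx=5,fy=5,interpolation=cv2.INTER_CUBIC))
```

```text
t 22.0 p [0.5157 0.1527 0.1606] psi 1.358 w 0.602 gf 0.0 F [ 0.7 -0.5  0.4]
d [-7.000e-04 -2.000e-04  2.109e-01] turn -0.0048 dist mm 127 q6 -1.09
blue 2796 (array([ 0.47162693, -0.11697968,  0.37892924]), np.float64(0.002846810365639032))
```

View pics/t6.png

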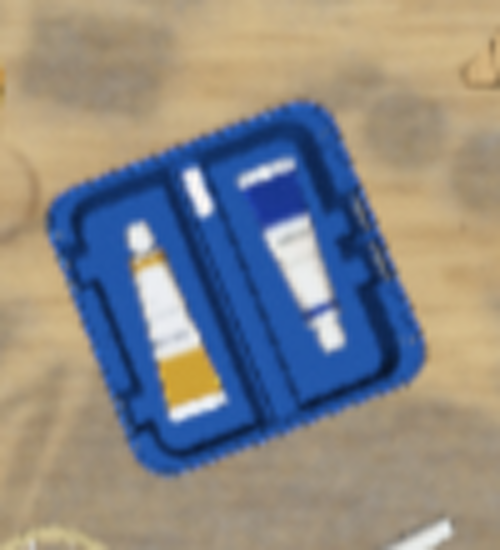

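Both tubes lie flat in the blue bays. The yellow tray was shifted about 28 mm when the blue tube's cap lifted its rim, but it is upright; I'll grasp it where it now is.

Run:
```python
from h import *
plan(.5437,.1458,.16,1.441)
c=r.read_camera("side"); a=c["color"][120:250,160:280,::-1]; cv2.imwrite("pics/s7.png",cv2.resize(a,None,fx=4.5,fy=4.5,interpolation=cv2.INTER_CUBIC))
```

```text
d [-0.0481 -0.0014  0.0008] turn -0.0265 dist mm 29 q6 -1.18
```

View pics/s7.png

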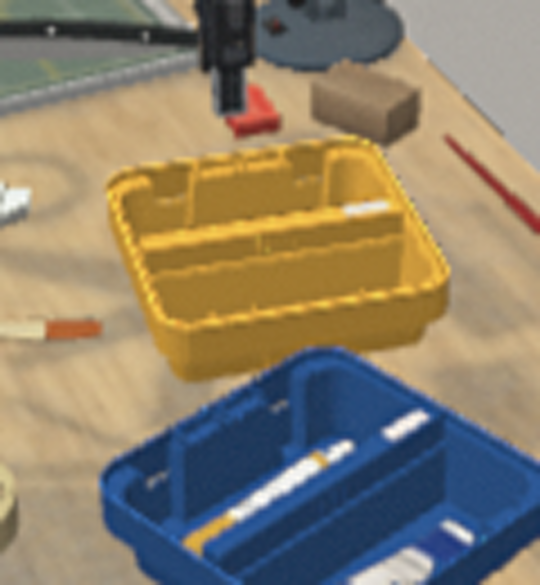

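The yellow tray stands level on the desk, with its inlay at crop (367,208).

>>> drive_tool --commands '[{"gripper": -0.2, "dx": -0.048, "dy": -0.001, "dz": 0, "turn": -0.026}, {"gripper": -0.2, "dx": -0.048, "dy": -0.001, "dz": 0, "turn": -0.026}, {"gripper": -0.2, "dx": -0.048, "dy": -0.001, "dz": 0, "turn": -0.026}, {"gripper": -0.2, "dx": -0.048, "dy": -0.001, "dz": 0, "turn": -0.026}]'

```text
t: 22.4
position: [0.5433, 0.146, 0.1597]
orientation: [0.066, 0.998, -0.0, -0.0]
force: [0.1, -0.6, -0.9]
gripper_width: 0.601
grasp_force: 0.0
```

Run:
```python
from h import *
st(); plan(.5437,.1458,.034,1.441)
c=r.read_camera("side"); print(proj(c,(.5437+.065*np.cos(.13),.1458-.065*np.sin(.13),.062)), at(c,(241.6,166.2),.062))
hsv=cv2.cvtColor(c["color"],cv2.COLOR_RGB2HSV); w=cv2.inRange(hsv,(0,0,150),(179,70,255)); w[:159]=0;w[173:]=0;w[:,:230]=0;w[:,250:]=0
ys,xs=np.where(w>0); print(len(xs),xs.mean(),ys.mean(),at(c,(xs.mean(),ys.mean()),.062))
```

```text
t 22.4 p [0.5433 0.146  0.1597] psi 1.44 w 0.601 gf 0.0 F [ 0.1 -0.6 -0.9]
d [-9.000e-04 -2.000e-04  2.096e-01] turn -0.0005 dist mm 126 q6 -1.18
[239.9126077  165.45200153] [0.61115305 0.13143068 0.062     ]
14 240.85714285714286 165.64285714285714 [0.61036412 0.13523859 0.062     ]
```

>>> drive_tool --commands '[{"gripper": -0.2, "dx": -0.002, "dy": 0, "dz": 0.06, "turn": 0}, {"gripper": -0.2, "dx": -0.002, "dy": 0, "dz": 0.12, "turn": 0}, {"gripper": -0.2, "dx": -0.002, "dy": 0, "dz": 0.17, "turn": 0}, {"gripper": -0.2, "dx": -0.002, "dy": 0, "dz": 0.2, "turn": 0}, {"gripper": -0.2, "dx": -0.002, "dy": 0, "dz": 0.21, "turn": 0}, {"gripper": -0.2, "dx": -0.002, "dy": 0, "dz": 0.21, "turn": 0}, {"gripper": -0.2, "dx": -0.002, "dy": 0, "dz": 0.21, "turn": 0}, {"gripper": -0.2, "dx": -0.002, "dy": 0, "dz": 0.21, "turn": 0}]'

```text
t: 23.12
position: [0.5464, 0.1464, 0.0357]
orientation: [0.065, 0.998, 0.0, 0.002]
force: [0.1, -0.4, 0.8]
gripper_width: 0.598
grasp_force: 0.0
```

>>> drive_tool --commands '[{"gripper": 1, "dx": 0, "dy": 0, "dz": 0, "turn": 0}, {"gripper": 1, "dx": 0, "dy": 0, "dz": 0, "turn": 0}, {"gripper": 1, "dx": 0, "dy": 0, "dz": 0, "turn": 0}, {"gripper": 1, "dx": 0, "dy": 0, "dz": 0, "turn": 0}, {"gripper": 1, "dx": 0, "dy": 0, "dz": 0, "turn": 0}, {"gripper": 1, "dx": 0, "dy": 0, "dz": 0, "turn": 0}, {"gripper": 1, "dx": 0, "dy": 0, "dz": 0, "turn": 0}, {"gripper": 1, "dx": 0, "dy": 0, "dz": 0, "turn": 0}]' --newtons 60

```text
t: 23.78
position: [0.5462, 0.1458, 0.0358]
orientation: [0.065, 0.998, -0.0, 0.001]
force: [-1.4, -1.2, 6.8]
gripper_width: 0.238
grasp_force: 59.6
```

Run:
```python
from h import *
st()
```

```text
t 23.8 p [0.5462 0.1458 0.0358] psi 1.441 w 0.238 gf 59.6 F [-1.4 -1.2  6.8]
```

>>> drive_tool --commands '[{"gripper": 1, "dx": 0, "dy": 0, "dz": -0.03, "turn": 0}, {"gripper": 1, "dx": 0, "dy": 0, "dz": -0.08, "turn": 0}, {"gripper": 1, "dx": 0, "dy": 0, "dz": -0.14, "turn": 0}, {"gripper": 1, "dx": 0, "dy": 0, "dz": -0.2, "turn": 0}, {"gripper": 1, "dx": 0, "dy": 0, "dz": -0.25, "turn": 0}, {"gripper": 1, "dx": 0, "dy": 0, "dz": -0.25, "turn": 0}, {"gripper": 1, "dx": 0, "dy": 0, "dz": -0.25, "turn": 0}]'

```text
t: 24.37
position: [0.5464, 0.1463, 0.1865]
orientation: [0.065, 0.998, 0.001, 0.003]
force: [-0.6, -1.2, -3.0]
gripper_width: 0.235
grasp_force: 59.6
```

Run:
```python
from h import *
st(); plan(.4705,-.1175,.186,-1.2)
```

```text
t 24.4 p [0.5464 0.1463 0.1865] psi 1.441 w 0.235 gf 59.6 F [-0.6 -1.2 -3. ]
d [ 6.850e-02 -4.523e-01 -4.000e-04] turn 0.8406 dist mm 274 q6 0.96
```

>>> drive_tool --commands '[{"gripper": 1, "dx": 0.068, "dy": -0.452, "dz": 0, "turn": 0.3}, {"gripper": 1, "dx": 0.068, "dy": -0.452, "dz": 0, "turn": 0.3}, {"gripper": 1, "dx": 0.068, "dy": -0.452, "dz": 0, "turn": 0.3}, {"gripper": 1, "dx": 0.068, "dy": -0.452, "dz": 0, "turn": 0.3}, {"gripper": 1, "dx": 0.068, "dy": -0.452, "dz": 0, "turn": 0.3}, {"gripper": 1, "dx": 0.068, "dy": -0.452, "dz": 0, "turn": 0.3}, {"gripper": 1, "dx": 0.068, "dy": -0.452, "dz": 0, "turn": 0.3}, {"gripper": 1, "dx": 0.068, "dy": -0.452, "dz": 0, "turn": 0.3}]'

```text
t: 25.03
position: [0.4657, -0.1213, 0.1812]
orientation: [0.515, 0.857, -0.002, -0.002]
force: [1.2, 0.3, -2.9]
gripper_width: 0.235
grasp_force: 59.7
```

>>> drive_tool --commands '[{"gripper": 1, "dx": 0, "dy": 0, "dz": 0, "turn": 0.3}, {"gripper": 1, "dx": 0, "dy": 0, "dz": 0, "turn": 0.3}, {"gripper": 1, "dx": 0, "dy": 0, "dz": 0, "turn": 0.3}, {"gripper": 1, "dx": 0, "dy": 0, "dz": 0, "turn": 0.3}, {"gripper": 1, "dx": 0, "dy": 0, "dz": 0, "turn": 0.3}, {"gripper": 1, "dx": 0, "dy": 0, "dz": 0, "turn": 0.3}, {"gripper": 1, "dx": 0, "dy": 0, "dz": 0, "turn": 0.3}, {"gripper": 1, "dx": 0, "dy": 0, "dz": 0, "turn": 0.3}]'

```text
t: 25.7
position: [0.4669, -0.1169, 0.181]
orientation: [0.847, 0.532, -0.002, -0.002]
force: [-0.1, -0.3, -1.8]
gripper_width: 0.237
grasp_force: 59.7
```

>>> drive_tool --commands '[{"gripper": 1, "dx": 0, "dy": 0, "dz": 0, "turn": 0.24}, {"gripper": 1, "dx": 0, "dy": 0, "dz": 0, "turn": 0.24}, {"gripper": 1, "dx": 0, "dy": 0, "dz": 0, "turn": 0.24}, {"gripper": 1, "dx": 0, "dy": 0, "dz": 0, "turn": 0.24}, {"gripper": 1, "dx": 0, "dy": 0, "dz": 0, "turn": 0.24}, {"gripper": 1, "dx": 0, "dy": 0, "dz": 0, "turn": 0.24}, {"gripper": 1, "dx": 0, "dy": 0, "dz": 0, "turn": 0.24}, {"gripper": 1, "dx": 0, "dy": 0, "dz": 0, "turn": 0.24}]'

```text
t: 26.37
position: [0.4675, -0.1171, 0.1817]
orientation: [0.982, 0.187, -0.002, -0.001]
force: [0.3, 0.4, -2.8]
gripper_width: 0.24
grasp_force: 59.7
```

Run:
```python
from h import *
st(); plan(.4705,-.1175,.1,-1.2); print(r.sense()["ft_torque"])
```

```text
t 26.4 p [ 0.4675 -0.1171  0.1817] psi -1.195 w 0.24 gf 59.7 F [ 0.3  0.4 -2.8]
d [0.0048 0.0028 0.1362] turn 0.0016 dist mm 82 q6 0.96
[-0.00015247 -0.03648877  0.04885578]
```

>>> drive_tool --commands '[{"gripper": 1, "dx": 0.005, "dy": 0.003, "dz": 0, "turn": 0.002}, {"gripper": 1, "dx": 0.005, "dy": 0.003, "dz": 0.05, "turn": 0.002}, {"gripper": 1, "dx": 0.005, "dy": 0.003, "dz": 0.1, "turn": 0.002}, {"gripper": 1, "dx": 0.005, "dy": 0.003, "dz": 0.133, "turn": 0.002}, {"gripper": 1, "dx": 0.005, "dy": 0.003, "dz": 0.133, "turn": 0.002}, {"gripper": 1, "dx": 0.005, "dy": 0.003, "dz": 0.133, "turn": 0.002}, {"gripper": 1, "dx": 0.005, "dy": 0.003, "dz": 0.133, "turn": 0.002}, {"gripper": 1, "dx": 0.005, "dy": 0.003, "dz": 0.133, "turn": 0.002}]'

```text
t: 27.03
position: [0.4745, -0.1189, 0.1059]
orientation: [0.983, 0.182, 0.002, 0.001]
force: [0.2, -0.3, -2.4]
gripper_width: 0.237
grasp_force: 59.7
```

Run:
```python
from h import *
st(); plan(.4705,-.1175,.09,-1.2); print(r.sense()["ft_torque"])
t=r.read_camera("top"); m=yel(t); m[:,:240]=0; m[:,330:]=0; m[:170]=0; m[275:]=0
print(m.sum(),trayfit(t,m,.1015+.058-.0358,(.4723,-.1168,.371)))
```

```text
t 27.0 p [ 0.4745 -0.1189  0.1059] psi -1.204 w 0.237 gf 59.7 F [ 0.2 -0.3 -2.4]
d [-0.0055 -0.0047  0.0264] turn -0.0012 dist mm 16 q6 0.96
[ 0.04466609  0.02537814 -0.01386849]
1480 (array([ 0.47418856, -0.12017726,  0.37817611]), np.float64(0.0030674710653749576))
```

>>> drive_tool --commands '[{"gripper": 1, "dx": -0.003, "dy": -0.003, "dz": 0, "turn": 0}, {"gripper": 1, "dx": -0.003, "dy": -0.003, "dz": 0, "turn": 0}, {"gripper": 1, "dx": -0.003, "dy": -0.003, "dz": 0, "turn": 0}, {"gripper": 1, "dx": -0.003, "dy": -0.003, "dz": 0, "turn": 0}]'

```text
t: 27.42
position: [0.4705, -0.1173, 0.1045]
orientation: [0.983, 0.182, 0.0, 0.0]
force: [-0.6, 0.2, -3.1]
gripper_width: 0.236
grasp_force: 59.7
```

Run:
```python
from h import *
st(); plan(.4705,-.1175,.09,-1.2)
```

```text
t 27.4 p [ 0.4705 -0.1173  0.1045] psi -1.204 w 0.236 gf 59.7 F [-0.6  0.2 -3.1]
d [-0.0002  0.0003  0.0242] turn -0.0013 dist mm 14 q6 0.96
```

>>> drive_tool --commands '[{"gripper": 1, "dx": 0, "dy": 0, "dz": 0.004, "turn": -0.001}, {"gripper": 1, "dx": 0, "dy": 0, "dz": 0.008, "turn": -0.001}, {"gripper": 1, "dx": 0, "dy": 0, "dz": 0.012, "turn": -0.001}, {"gripper": 1, "dx": 0, "dy": 0, "dz": 0.016, "turn": -0.001}, {"gripper": 1, "dx": 0, "dy": 0, "dz": 0.02, "turn": -0.001}, {"gripper": 1, "dx": 0, "dy": 0, "dz": 0.02, "turn": -0.001}, {"gripper": 1, "dx": 0, "dy": 0, "dz": 0.02, "turn": -0.001}]'

```text
t: 28.0
position: [0.4703, -0.1172, 0.0918]
orientation: [0.983, 0.184, -0.0, -0.0]
force: [-0.4, 0.6, -3.4]
gripper_width: 0.234
grasp_force: 59.7
```

Run:
```python
from h import *
st(); plan(.4705,-.1175,.087,-1.2); print(r.sense()["ft_torque"])
```

```text
t 28.0 p [ 0.4703 -0.1172  0.0918] psi -1.201 w 0.234 gf 59.7 F [-0.4  0.6 -3.4]
d [0.0001 0.0006 0.008 ] turn -0.0003 dist mm 5 q6 0.96
[0.00425605 0.00456701 0.0171336 ]
```

>>> drive_tool --commands '[{"gripper": 1, "dx": 0, "dy": 0, "dz": 0.003, "turn": 0}, {"gripper": 1, "dx": 0, "dy": 0, "dz": 0.006, "turn": 0}, {"gripper": 1, "dx": 0, "dy": 0, "dz": 0.008, "turn": 0}, {"gripper": 1, "dx": 0, "dy": 0, "dz": 0.009, "turn": 0}, {"gripper": 1, "dx": 0, "dy": 0, "dz": 0.009, "turn": 0}, {"gripper": 1, "dx": 0, "dy": 0, "dz": 0.009, "turn": 0}]'

```text
t: 28.5
position: [0.471, -0.1174, 0.0878]
orientation: [0.983, 0.184, 0.0, 0.0]
force: [-1.0, 1.0, 4.7]
gripper_width: 0.234
grasp_force: 61.0
```

Run:
```python
from h import *
st(); print(r.sense()["ft_torque"])
```

```text
t 28.5 p [ 0.471  -0.1174  0.0878] psi -1.201 w 0.234 gf 61.0 F [-1.   1.   4.7]
[0.18515103 0.30411126 0.00863807]
```

The tray seated at z 0.0878, exactly the predicted lug height. Releasing.

>>> drive_tool --commands '[{"gripper": -0.2, "dx": 0, "dy": 0, "dz": 0, "turn": 0}, {"gripper": -0.2, "dx": 0, "dy": 0, "dz": 0, "turn": 0}, {"gripper": -0.2, "dx": 0, "dy": 0, "dz": 0, "turn": 0}, {"gripper": -0.2, "dx": 0, "dy": 0, "dz": 0, "turn": 0}, {"gripper": -0.2, "dx": 0, "dy": 0, "dz": -0.05, "turn": 0}, {"gripper": -0.2, "dx": 0, "dy": 0, "dz": -0.1, "turn": 0}, {"gripper": -0.2, "dx": 0, "dy": 0, "dz": -0.15, "turn": 0}, {"gripper": -0.2, "dx": 0, "dy": 0, "dz": -0.2, "turn": 0}]'

```text
t: 29.17
position: [0.4699, -0.1171, 0.2075]
orientation: [0.983, 0.184, -0.0, -0.0]
force: [1.7, -0.2, 0.1]
gripper_width: 0.602
grasp_force: 0.0
```

>>> drive_tool --commands '[{"gripper": -0.3, "dx": -0.1, "dy": -0.3, "dz": 0, "turn": 0}, {"gripper": -0.3, "dx": -0.1, "dy": -0.3, "dz": 0, "turn": 0}, {"gripper": -0.3, "dx": -0.1, "dy": -0.3, "dz": 0, "turn": 0}, {"gripper": -0.3, "dx": -0.1, "dy": -0.3, "dz": 0, "turn": 0}, {"gripper": -0.3, "dx": -0.1, "dy": -0.3, "dz": 0, "turn": 0}, {"gripper": -0.3, "dx": -0.1, "dy": -0.3, "dz": 0, "turn": 0}]'

```text
t: 29.67
position: [0.3456, 0.0314, 0.2057]
orientation: [0.983, 0.185, -0.001, -0.001]
force: [0.1, -0.8, -0.3]
gripper_width: 0.648
grasp_force: 0.0
```

Run:
```python
from h import *
st()
c=r.read_camera("side"); t=r.read_camera("top")
m=yel(t); m[:,:240]=0; m[:,325:]=0; m[:170]=0; m[275:]=0
print(m.sum(),trayfit(t,m,.110,(.4723,-.1168,.371)))
a=cv2.resize(c["color"][170:345,170:370,::-1],None,fx=3.4,fy=3.4,interpolation=cv2.INTER_CUBIC)
cv2.imwrite("pics/s8.png",a)
for n in "oak pine walnut white gilt".split():
    for k,z in((c,"side"),(t,"top")):
        for d in r.search_frame(k,"offcut_%s_mid"%n)[:3]: print(n,z,round(d["p"],2),d["position"],np.round(at(k,d["position"],.009)[:2],3))
```

```text
t 29.7 p [0.3456 0.0314 0.2057] psi -1.198 w 0.648 gf 0.0 F [ 0.1 -0.8 -0.3]
3839 (array([ 0.47006793, -0.11653098,  0.37663523]), np.float64(0.0016434235338853964))
oak side 0.73 [248.4, 309.5] [ 0.415 -0.348]
oak top 0.7 [264.7, 150.3] [ 0.737 -0.061]
oak top 0.58 [345.1, 244.8] [ 0.418 -0.328]
pine side 0.52 [318.2, 266.8] [ 0.63  -0.294]
pine side 0.36 [233.4, 257.4] [ 0.451 -0.179]
pine top 0.46 [335.1, 182.0] [ 0.629 -0.299]
white side 0.43 [158.8, 163.4] [0.404 0.33 ]
white top 0.64 [147.8, 246.3] [0.408 0.324]
gilt side 0.66 [289.9, 318.8] [ 0.487 -0.409]
gilt top 0.67 [370.8, 225.4] [ 0.483 -0.415]
```

View pics/s8.png

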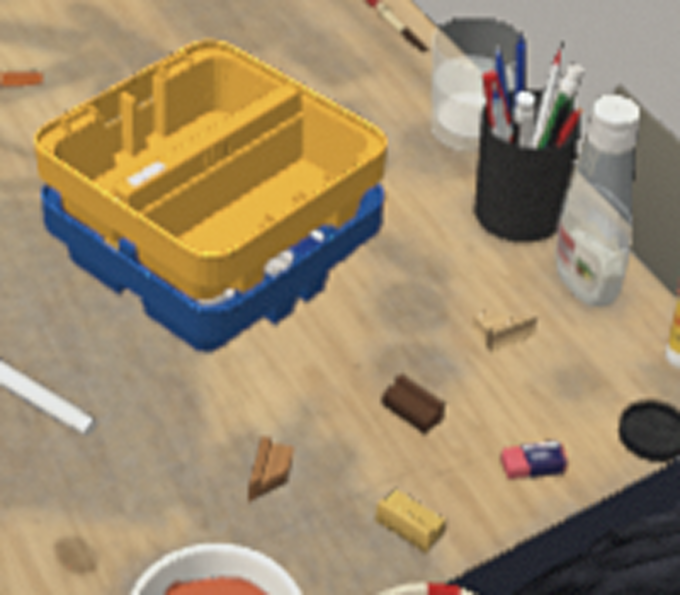

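The stack is seated squarely on the lugs with the inlay at the −x end. All four right-hand offcuts and the eraser are where they were, with oak at (270,468), walnut (414,402), pine (507,328) and gilt (411,518).

```bash
cat >> h.py <<'E'
C=np.array([.4715,-.1168]); U=np.array([np.cos(.371),np.sin(.371)]); V=np.array([-U[1],U[0]])
def slot(a,b): return C+a*U+b*V
def blob(k,name,near,z=.014,rad=.05):
    for d in r.cut_out(k,name)[:3]:
        ys,xs=np.where(d["region"]); P=np.array([at(k,(x,y),z)[:2] for x,y in zip(xs,ys)])
        if len(P)<8 or np.linalg.norm(P.mean(0)-near)>rad: continue
        (c,s,a)=cv2.minAreaRect((P*1000).astype(np.float32)); a=np.radians(a)+(0 if s[0]>s[1] else np.pi/2)
        q=P.mean(0); w,v=np.linalg.eigh(np.cov((P-q).T)); e=np.arctan2(v[1,1],v[0,1])
        print(name,round(d["p"],2),len(P),"mean",np.round(q,3),"rect",np.round(c,0),np.round(s,0),"long deg",round(np.degrees(a)%180),"pca",round(np.degrees(e)%180))
E
python3 - <<'E'
from h import *
c=r.read_camera("side"); t=r.read_camera("top")
for n,p in dict(oak=(.417,-.34),pine=(.63,-.296),walnut=(.525,-.325),white=(.405,.323),gilt=(.485,-.412)).items():
    print("--",n); blob(t,"offcut_%s_mid"%n,p); blob(c,"offcut_%s_mid"%n,p)
f=lambda x,y:at(c,(x/3.4+170,y/3.4+170),0)[:2]
for n,a,b in [("pine",(490,345),(537,322)),("walnut",(385,403),(430,432)),("gilt",(378,518),(425,548)),("oakR",(250,497),(290,465)),("oakL",(250,497),(263,440))]:
    A,B=f(*a),f(*b); print(n,A,B,round(np.degrees(np.arctan2(*(B-A)[::-1]))%180),np.linalg.norm(B-A))
plan(.405,.323,.13,-.475)
E
```

```text
-- oak
offcut_oak_mid 0.7 169 mean [ 0.418 -0.347] rect [ 419. -349.] [49. 26.] long deg 54 pca 48
-- pine
offcut_pine_mid 0.63 159 mean [ 0.627 -0.296] rect [ 627. -298.] [39. 45.] long deg 150 pca 171
-- walnut
offcut_walnut_mid 0.6 144 mean [ 0.531 -0.335] rect [ 531. -335.] [27. 42.] long deg 108 pca 98
-- white
offcut_white_mid 0.48 59 mean [0.405 0.319] rect [406. 319.] [26. 27.] long deg 90 pca 49
offcut_white_mid 0.57 51 mean [0.406 0.308] rect [407. 307.] [43. 22.] long deg 73 pca 68
-- gilt
offcut_gilt_mid 0.51 69 mean [ 0.482 -0.414] rect [ 481. -413.] [21. 41.] long deg 117 pca 113
offcut_gilt_mid 0.52 183 mean [ 0.48  -0.423] rect [ 480. -422.] [26. 44.] long deg 114 pca 110
pine [ 0.61794076 -0.29640374] [ 0.66245494 -0.2896843 ] 9 0.04501847534225655
walnut [ 0.5207228 -0.3162031] [ 0.53637037 -0.35252863] 113 0.039552376226682305
gilt [ 0.4688946  -0.40387244] [ 0.48511427 -0.43734482] 116 0.037195132775504486
oakR [ 0.39994213 -0.35443769] [ 0.43571025 -0.34034237] 22 0.03844524185694915
oakL [ 0.39994213 -0.35443769] [ 0.42834125 -0.3128894 ] 56 0.050326640664341386
d [ 0.2635 -0.4234  0.1279] turn -0.2311 dist mm 309 q6 1.15
```

>>> drive_tool --commands '[{"gripper": -0.4, "dx": 0.264, "dy": -0.422, "dz": 0.12, "turn": -0.231}, {"gripper": -0.4, "dx": 0.264, "dy": -0.422, "dz": 0.12, "turn": -0.231}, {"gripper": -0.4, "dx": 0.264, "dy": -0.422, "dz": 0.12, "turn": -0.231}, {"gripper": -0.4, "dx": 0.264, "dy": -0.422, "dz": 0.12, "turn": -0.231}, {"gripper": -0.4, "dx": 0.264, "dy": -0.422, "dz": 0.12, "turn": -0.231}, {"gripper": -0.4, "dx": 0.264, "dy": -0.422, "dz": 0.12, "turn": -0.231}, {"gripper": -0.4, "dx": 0.264, "dy": -0.422, "dz": 0.12, "turn": -0.231}, {"gripper": -0.4, "dx": 0.264, "dy": -0.422, "dz": 0.12, "turn": -0.231}]'

```text
t: 31.53
position: [0.4062, 0.3269, 0.1337]
orientation: [0.853, 0.522, 0.001, -0.001]
force: [0.2, 0.2, 0.7]
gripper_width: 0.7
grasp_force: 0.0
```

>>> drive_tool --commands '[{"gripper": -0.4, "dx": 0, "dy": 0, "dz": 0.05, "turn": 0}, {"gripper": -0.4, "dx": 0, "dy": 0, "dz": 0.1, "turn": 0}, {"gripper": -0.4, "dx": 0, "dy": 0, "dz": 0.1, "turn": 0}, {"gripper": -0.4, "dx": 0, "dy": 0, "dz": 0.1, "turn": 0}, {"gripper": -0.4, "dx": 0, "dy": 0, "dz": 0.1, "turn": 0}]'

```text
t: 31.95
position: [0.4062, 0.3225, 0.0755]
orientation: [0.854, 0.521, 0.0, -0.0]
force: [0.4, -0.2, 0.2]
gripper_width: 0.7
grasp_force: 0.0
```

Run:
```python
from h import *
st(); plan(.406,.321,.003,-.475)
```

```text
t 31.9 p [0.4062 0.3225 0.0755] psi -0.476 w 0.7 gf 0.0 F [ 0.4 -0.2  0.2]
d [-0.0024  0.0008  0.1209] turn -0.0002 dist mm 73 q6 1.14
```

>>> drive_tool --commands '[{"gripper": -0.4, "dx": -0.002, "dy": 0.001, "dz": 0.05, "turn": 0}, {"gripper": -0.4, "dx": -0.002, "dy": 0.001, "dz": 0.09, "turn": 0}, {"gripper": -0.4, "dx": -0.002, "dy": 0.001, "dz": 0.11, "turn": 0}, {"gripper": -0.4, "dx": -0.002, "dy": 0.001, "dz": 0.121, "turn": 0}, {"gripper": -0.4, "dx": -0.002, "dy": 0.001, "dz": 0.121, "turn": 0}, {"gripper": -0.4, "dx": -0.002, "dy": 0.001, "dz": 0.121, "turn": 0}, {"gripper": -0.4, "dx": -0.002, "dy": 0.001, "dz": 0.121, "turn": 0}]'

```text
t: 32.53
position: [0.407, 0.3217, 0.0036]
orientation: [0.854, 0.521, 0.002, -0.0]
force: [1.1, -0.1, 0.0]
gripper_width: 0.698
grasp_force: 0.0
```

>>> drive_tool --commands '[{"gripper": 1, "dx": 0, "dy": 0, "dz": 0, "turn": 0}, {"gripper": 1, "dx": 0, "dy": 0, "dz": 0, "turn": 0}, {"gripper": 1, "dx": 0, "dy": 0, "dz": 0, "turn": 0}, {"gripper": 1, "dx": 0, "dy": 0, "dz": 0, "turn": 0}, {"gripper": 1, "dx": 0, "dy": 0, "dz": 0, "turn": 0}, {"gripper": 1, "dx": 0, "dy": 0, "dz": 0, "turn": 0}, {"gripper": 1, "dx": 0, "dy": 0, "dz": 0, "turn": 0}, {"gripper": 1, "dx": 0, "dy": 0, "dz": 0, "turn": 0}]' --newtons 35

```text
t: 33.2
position: [0.4063, 0.3214, 0.0031]
orientation: [0.854, 0.521, 0.001, -0.0]
force: [-1.5, -0.7, 6.4]
gripper_width: 0.268
grasp_force: 34.5
```

>>> drive_tool --commands '[{"gripper": 1, "dx": 0, "dy": 0, "dz": -0.05, "turn": 0}, {"gripper": 1, "dx": 0, "dy": 0, "dz": -0.1, "turn": 0}, {"gripper": 1, "dx": 0, "dy": 0, "dz": -0.17, "turn": 0}, {"gripper": 1, "dx": 0, "dy": 0, "dz": -0.24, "turn": 0}, {"gripper": 1, "dx": 0, "dy": 0, "dz": -0.29, "turn": 0}, {"gripper": 1, "dx": 0, "dy": 0, "dz": -0.29, "turn": 0}, {"gripper": 1, "dx": 0, "dy": 0, "dz": -0.29, "turn": 0}]'

```text
t: 33.78
position: [0.4072, 0.322, 0.1788]
orientation: [0.854, 0.521, 0.003, -0.0]
force: [0.4, -0.8, 0.3]
gripper_width: 0.267
grasp_force: 34.7
```

Run:
```python
from h import *
st(); p=slot(.052,.048); print(p); plan(p[0],p[1],.17,.371)
```

```text
t 33.8 p [0.4072 0.322  0.1788] psi -0.475 w 0.267 gf 34.7 F [ 0.4 -0.8  0.3]
[ 0.50255991 -0.05321319]
d [-0.4833  0.4275  0.0133] turn -0.2694 dist mm 387 q6 -0.48
```

Gripped. I'll carry it to the +y bay of the yellow tray.

>>> drive_tool --commands '[{"gripper": 1, "dx": -0.242, "dy": 0.214, "dz": 0.0, "turn": 0}, {"gripper": 1, "dx": -0.242, "dy": 0.214, "dz": 0.0, "turn": 0}, {"gripper": 1, "dx": -0.242, "dy": 0.214, "dz": 0.0, "turn": 0}, {"gripper": 1, "dx": -0.242, "dy": 0.214, "dz": 0.0, "turn": 0}, {"gripper": 1, "dx": -0.242, "dy": 0.214, "dz": 0.0, "turn": 0}, {"gripper": 1, "dx": -0.242, "dy": 0.214, "dz": 0.0, "turn": 0}]'

```text
t: 34.28
position: [0.4525, 0.1285, 0.1739]
orientation: [0.855, 0.519, -0.002, 0.0]
force: [0.8, 0.4, 0.1]
gripper_width: 0.266
grasp_force: 34.7
```

>>> drive_tool --commands '[{"gripper": 1, "dx": -0.242, "dy": 0.214, "dz": 0.01, "turn": -0.269}, {"gripper": 1, "dx": -0.242, "dy": 0.214, "dz": 0.01, "turn": -0.269}, {"gripper": 1, "dx": -0.242, "dy": 0.214, "dz": 0.01, "turn": -0.269}, {"gripper": 1, "dx": -0.242, "dy": 0.214, "dz": 0.01, "turn": -0.269}, {"gripper": 1, "dx": -0.242, "dy": 0.214, "dz": 0.01, "turn": -0.269}, {"gripper": 1, "dx": -0.242, "dy": 0.214, "dz": 0.01, "turn": -0.269}, {"gripper": 1, "dx": -0.242, "dy": 0.214, "dz": 0.01, "turn": -0.269}, {"gripper": 1, "dx": -0.242, "dy": 0.214, "dz": 0.01, "turn": -0.269}]'

```text
t: 34.95
position: [0.4997, -0.0552, 0.1678]
orientation: [0.564, 0.826, -0.001, -0.002]
force: [-0.3, 0.1, -0.5]
gripper_width: 0.269
grasp_force: 34.7
```

>>> drive_tool --commands '[{"gripper": 1, "dx": 0, "dy": 0, "dz": 0.01, "turn": 0}, {"gripper": 1, "dx": 0, "dy": 0, "dz": 0.01, "turn": 0}, {"gripper": 1, "dx": 0, "dy": 0, "dz": 0.01, "turn": 0}]'

```text
t: 35.2
position: [0.4996, -0.054, 0.1623]
orientation: [0.565, 0.825, -0.001, -0.002]
force: [-0.3, 0.2, 0.4]
gripper_width: 0.267
grasp_force: 34.7
```

Run:
```python
from h import *
st(); plan(.5026,-.0532,.064,.371)
```

```text
t 35.2 p [ 0.4996 -0.054   0.1623] psi 0.369 w 0.267 gf 34.7 F [-0.3  0.2  0.4]
d [-0.001   0.0056  0.1638] turn -0.0006 dist mm 98 q6 -0.48
```

>>> drive_tool --commands '[{"gripper": 1, "dx": -0.001, "dy": 0.003, "dz": 0.05, "turn": 0}, {"gripper": 1, "dx": -0.001, "dy": 0.003, "dz": 0.1, "turn": 0}, {"gripper": 1, "dx": -0.001, "dy": 0.003, "dz": 0.14, "turn": 0}, {"gripper": 1, "dx": -0.001, "dy": 0.003, "dz": 0.158, "turn": 0}, {"gripper": 1, "dx": -0.001, "dy": 0.003, "dz": 0.165, "turn": 0}, {"gripper": 1, "dx": -0.001, "dy": 0.003, "dz": 0.165, "turn": 0}, {"gripper": 1, "dx": -0.001, "dy": 0.003, "dz": 0.165, "turn": 0}]'

```text
t: 35.78
position: [0.5039, -0.0548, 0.0659]
orientation: [0.565, 0.825, 0.0, 0.001]
force: [0.2, -0.1, 0.8]
gripper_width: 0.268
grasp_force: 34.7
```

>>> drive_tool --commands '[{"gripper": 0.2, "dx": 0, "dy": 0, "dz": 0, "turn": 0}, {"gripper": 0.2, "dx": 0, "dy": 0, "dz": 0, "turn": 0}, {"gripper": 0.2, "dx": 0, "dy": 0, "dz": 0, "turn": 0}, {"gripper": 0.2, "dx": 0, "dy": 0, "dz": -0.03, "turn": 0}, {"gripper": 0.2, "dx": 0, "dy": 0, "dz": -0.08, "turn": 0}, {"gripper": 0.2, "dx": 0, "dy": 0, "dz": -0.14, "turn": 0}, {"gripper": 0.2, "dx": 0, "dy": 0, "dz": -0.17, "turn": 0}, {"gripper": 0.2, "dx": 0, "dy": 0, "dz": -0.17, "turn": 0}]'

```text
t: 36.45
position: [0.5074, -0.0556, 0.1732]
orientation: [0.565, 0.825, 0.002, 0.006]
force: [-0.2, -0.6, -0.5]
gripper_width: 0.396
grasp_force: 0.0
```

Run:
```python
from h import *
st(); plan(.419,-.342,.12,-.60)
```

```text
t 36.5 p [ 0.5074 -0.0556  0.1732] psi 0.37 w 0.396 gf 0.0 F [-0.2 -0.6 -0.5]
d [-0.3913 -0.3106  0.088 ] turn 0.3086 dist mm 304 q6 -0.08
```

>>> drive_tool --commands '[{"gripper": -0.4, "dx": -0.391, "dy": -0.311, "dz": 0.0, "turn": 0.309}, {"gripper": -0.4, "dx": -0.391, "dy": -0.311, "dz": 0.0, "turn": 0.309}, {"gripper": -0.4, "dx": -0.391, "dy": -0.311, "dz": 0.0, "turn": 0.309}, {"gripper": -0.4, "dx": -0.391, "dy": -0.311, "dz": 0.0, "turn": 0.309}, {"gripper": -0.4, "dx": -0.391, "dy": -0.311, "dz": 0.0, "turn": 0.309}, {"gripper": -0.4, "dx": -0.391, "dy": -0.311, "dz": 0.05, "turn": 0.309}, {"gripper": -0.4, "dx": -0.391, "dy": -0.311, "dz": 0.09, "turn": 0.309}, {"gripper": -0.4, "dx": -0.391, "dy": -0.311, "dz": 0.09, "turn": 0.309}]'

```text
t: 37.12
position: [0.4119, -0.3439, 0.1117]
orientation: [0.887, 0.462, -0.0, 0.0]
force: [0.1, 0.0, -0.2]
gripper_width: 0.699
grasp_force: 0.0
```

>>> drive_tool --commands '[{"gripper": -0.4, "dx": 0, "dy": 0, "dz": 0.05, "turn": 0}, {"gripper": -0.4, "dx": 0, "dy": 0, "dz": 0.09, "turn": 0}, {"gripper": -0.4, "dx": 0, "dy": 0, "dz": 0.09, "turn": 0}, {"gripper": -0.4, "dx": 0, "dy": 0, "dz": 0.09, "turn": 0}, {"gripper": -0.4, "dx": 0, "dy": 0, "dz": 0.09, "turn": 0}]'

```text
t: 37.53
position: [0.4142, -0.3412, 0.0599]
orientation: [0.885, 0.466, 0.0, 0.001]
force: [0.2, -0.3, 0.5]
gripper_width: 0.699
grasp_force: 0.0
```

Run:
```python
from h import *
st(); plan(.419,-.342,.003,-.60)
t=r.read_camera("top"); c=r.read_camera("side"); 
for n in("oak","white","walnut","gilt","pine"):
  for k in(t,c):
    for d in r.search_frame(k,"offcut_%s_mid"%n)[:2]: print(n,round(d["p"],2),np.round(d["position"]),np.round(at(k,d["position"],.009)[:2],3),np.round(at(k,d["position"],.063)[:2],3))
```

```text
t 37.5 p [ 0.4142 -0.3412  0.0599] psi -0.601 w 0.699 gf 0.0 F [ 0.2 -0.3  0.5]
d [0.0034 0.0072 0.0948] turn -0.0002 dist mm 57 q6 -0.08
oak 0.57 [265. 147.] [ 0.747 -0.061] [ 0.733 -0.06 ]
oak 0.46 [248. 306.] [ 0.417 -0.34 ] [ 0.396 -0.383]
walnut 0.54 [343. 212.] [ 0.526 -0.325] [ 0.52  -0.315]
walnut 0.77 [292. 288.] [ 0.535 -0.331] [ 0.507 -0.375]
gilt 0.66 [290. 320.] [ 0.485 -0.414] [ 0.46  -0.452]
pine 0.56 [319. 267.] [ 0.632 -0.294] [ 0.598 -0.34 ]
```

>>> drive_tool --commands '[{"gripper": -0.4, "dx": 0.003, "dy": 0.005, "dz": 0.04, "turn": 0}, {"gripper": -0.4, "dx": 0.003, "dy": 0.005, "dz": 0.075, "turn": 0}, {"gripper": -0.4, "dx": 0.003, "dy": 0.005, "dz": 0.09, "turn": 0}, {"gripper": -0.4, "dx": 0.003, "dy": 0.005, "dz": 0.095, "turn": 0}, {"gripper": -0.4, "dx": 0.003, "dy": 0.005, "dz": 0.095, "turn": 0}, {"gripper": -0.4, "dx": 0.003, "dy": 0.005, "dz": 0.095, "turn": 0}, {"gripper": -0.4, "dx": 0.003, "dy": 0.005, "dz": 0.095, "turn": 0}]'

```text
t: 38.72
position: [0.4179, -0.3419, 0.0031]
orientation: [0.885, 0.466, 0.0, 0.001]
force: [0.9, 0.5, 0.6]
gripper_width: 0.706
grasp_force: 0.0
```

>>> drive_tool --commands '[{"gripper": 1, "dx": 0, "dy": 0, "dz": 0, "turn": 0}, {"gripper": 1, "dx": 0, "dy": 0, "dz": 0, "turn": 0}, {"gripper": 1, "dx": 0, "dy": 0, "dz": 0, "turn": 0}, {"gripper": 1, "dx": 0, "dy": 0, "dz": 0, "turn": 0}, {"gripper": 1, "dx": 0, "dy": 0, "dz": 0, "turn": 0}, {"gripper": 1, "dx": 0, "dy": 0, "dz": 0, "turn": 0}, {"gripper": 1, "dx": 0, "dy": 0, "dz": 0, "turn": 0}, {"gripper": 1, "dx": 0, "dy": 0, "dz": 0, "turn": 0}]' --newtons 35

```text
t: 39.38
position: [0.4175, -0.3415, 0.0029]
orientation: [0.885, 0.466, 0.0, 0.0]
force: [-0.8, 0.5, 5.4]
gripper_width: 0.246
grasp_force: 34.9
```

>>> drive_tool --commands '[{"gripper": 1, "dx": 0, "dy": 0, "dz": -0.05, "turn": 0}, {"gripper": 1, "dx": 0, "dy": 0, "dz": -0.1, "turn": 0}, {"gripper": 1, "dx": 0, "dy": 0, "dz": -0.17, "turn": 0}, {"gripper": 1, "dx": 0, "dy": 0, "dz": -0.24, "turn": 0}, {"gripper": 1, "dx": 0, "dy": 0, "dz": -0.29, "turn": 0}, {"gripper": 1, "dx": 0, "dy": 0, "dz": -0.29, "turn": 0}, {"gripper": 1, "dx": 0, "dy": 0, "dz": -0.29, "turn": 0}]'

```text
t: 39.97
position: [0.4186, -0.3425, 0.1787]
orientation: [0.885, 0.466, 0.001, 0.003]
force: [0.4, 0.5, -0.8]
gripper_width: 0.239
grasp_force: 34.5
```

Run:
```python
from h import *
st(); p=slot(.045,-.048); print(p); plan(p[0],p[1],.17,.371)
```

```text
t 40.0 p [ 0.4186 -0.3425  0.1787] psi -0.601 w 0.239 gf 34.5 F [ 0.4  0.5 -0.8]
[ 0.53084072 -0.14521969]
d [ 0.3769 -0.0317  0.014 ] turn -0.3094 dist mm 227 q6 -0.64
```

>>> drive_tool --commands '[{"gripper": 1, "dx": 0.389, "dy": -0.033, "dz": 0.01, "turn": -0.309}, {"gripper": 1, "dx": 0.389, "dy": -0.033, "dz": 0.01, "turn": -0.309}, {"gripper": 1, "dx": 0.389, "dy": -0.033, "dz": 0.01, "turn": -0.309}, {"gripper": 1, "dx": 0.389, "dy": -0.033, "dz": 0.01, "turn": -0.309}, {"gripper": 1, "dx": 0.389, "dy": -0.033, "dz": 0.01, "turn": -0.309}, {"gripper": 1, "dx": 0.389, "dy": -0.033, "dz": 0.01, "turn": -0.309}, {"gripper": 1, "dx": 0.389, "dy": -0.033, "dz": 0.01, "turn": -0.309}, {"gripper": 1, "dx": 0.389, "dy": -0.033, "dz": 0.01, "turn": -0.309}]'

```text
t: 40.63
position: [0.5317, -0.1348, 0.1671]
orientation: [0.561, 0.828, -0.001, -0.003]
force: [-0.5, -0.6, -0.3]
gripper_width: 0.244
grasp_force: 34.5
```

>>> drive_tool --commands '[{"gripper": 1, "dx": 0, "dy": 0, "dz": 0.02, "turn": 0}, {"gripper": 1, "dx": 0, "dy": 0, "dz": 0.02, "turn": 0}, {"gripper": 1, "dx": 0, "dy": 0, "dz": 0.02, "turn": 0}]'

```text
t: 40.88
position: [0.5306, -0.137, 0.1552]
orientation: [0.566, 0.824, -0.001, -0.003]
force: [0.0, -0.9, -0.4]
gripper_width: 0.244
grasp_force: 34.5
```

Run:
```python
from h import *
st(); p=slot(.052,-.048); plan(p[0],p[1],.064,.371)
```

```text
t 40.9 p [ 0.5306 -0.137   0.1552] psi 0.367 w 0.244 gf 34.5 F [ 0.  -0.9 -0.4]
d [-0.0135  0.0078  0.1519] turn -0.0012 dist mm 92 q6 -0.63
```

>>> drive_tool --commands '[{"gripper": 1, "dx": -0.011, "dy": 0.005, "dz": 0.0, "turn": 0}, {"gripper": 1, "dx": -0.011, "dy": 0.005, "dz": 0.05, "turn": 0}, {"gripper": 1, "dx": -0.011, "dy": 0.005, "dz": 0.1, "turn": 0}, {"gripper": 1, "dx": -0.011, "dy": 0.005, "dz": 0.14, "turn": 0}, {"gripper": 1, "dx": -0.011, "dy": 0.005, "dz": 0.153, "turn": 0}, {"gripper": 1, "dx": -0.011, "dy": 0.005, "dz": 0.153, "turn": 0}, {"gripper": 1, "dx": -0.011, "dy": 0.005, "dz": 0.153, "turn": 0}]'

```text
t: 41.47
position: [0.5385, -0.1431, 0.0666]
orientation: [0.566, 0.825, 0.0, 0.0]
force: [0.4, 0.2, 0.2]
gripper_width: 0.242
grasp_force: 34.5
```

>>> drive_tool --commands '[{"gripper": 0.2, "dx": 0, "dy": 0, "dz": 0, "turn": 0}, {"gripper": 0.2, "dx": 0, "dy": 0, "dz": 0, "turn": 0}, {"gripper": 0.2, "dx": 0, "dy": 0, "dz": 0, "turn": 0}, {"gripper": 0.2, "dx": 0, "dy": 0, "dz": -0.03, "turn": 0}, {"gripper": 0.2, "dx": 0, "dy": 0, "dz": -0.08, "turn": 0}, {"gripper": 0.2, "dx": 0, "dy": 0, "dz": -0.14, "turn": 0}, {"gripper": 0.2, "dx": 0, "dy": 0, "dz": -0.17, "turn": 0}, {"gripper": 0.2, "dx": 0, "dy": 0, "dz": -0.17, "turn": 0}]'

```text
t: 42.13
position: [0.5426, -0.144, 0.1753]
orientation: [0.565, 0.825, 0.002, 0.006]
force: [1.6, -0.1, 0.4]
gripper_width: 0.399
grasp_force: 0.0
```

Run:
```python
from h import *
st(); plan(.53,-.33,.12,np.radians(112-90))
```

```text
t 42.1 p [ 0.5426 -0.144   0.1753] psi 0.37 w 0.399 gf 0.0 F [ 1.6 -0.1  0.4]
d [-0.2806 -0.1326  0.0932] turn -0.0045 dist mm 194 q6 -0.94
```

>>> drive_tool --commands '[{"gripper": -0.4, "dx": -0.281, "dy": -0.131, "dz": 0.0, "turn": 0.0}, {"gripper": -0.4, "dx": -0.281, "dy": -0.131, "dz": 0.0, "turn": 0.0}, {"gripper": -0.4, "dx": -0.281, "dy": -0.131, "dz": 0.0, "turn": 0.0}, {"gripper": -0.4, "dx": -0.281, "dy": -0.131, "dz": 0.0, "turn": 0.0}, {"gripper": -0.4, "dx": -0.281, "dy": -0.131, "dz": 0.06, "turn": 0.0}, {"gripper": -0.4, "dx": -0.281, "dy": -0.131, "dz": 0.12, "turn": 0.0}, {"gripper": -0.4, "dx": -0.281, "dy": -0.131, "dz": 0.18, "turn": 0.0}, {"gripper": -0.4, "dx": -0.281, "dy": -0.131, "dz": 0.18, "turn": 0.0}]'

```text
t: 42.8
position: [0.5191, -0.3245, 0.0518]
orientation: [0.566, 0.825, 0.0, -0.008]
force: [-1.2, 1.6, -1.0]
gripper_width: 0.702
grasp_force: 0.0
```

>>> drive_tool --commands '[{"gripper": -0.4, "dx": 0, "dy": 0, "dz": 0, "turn": 0}, {"gripper": -0.4, "dx": 0, "dy": 0, "dz": 0, "turn": 0}, {"gripper": -0.4, "dx": 0, "dy": 0, "dz": 0, "turn": 0}]'

```text
t: 43.05
position: [0.5279, -0.3292, 0.0634]
orientation: [0.565, 0.825, -0.0, 0.003]
force: [-0.2, -0.3, 0.6]
gripper_width: 0.701
grasp_force: 0.0
```

Run:
```python
from h import *
st(); plan(.531,-.33,.003,np.radians(22))
```

```text
t 43.0 p [ 0.5279 -0.3292  0.0634] psi 0.37 w 0.701 gf 0.0 F [-0.2 -0.3  0.6]
d [-0.0026  0.004   0.1007] turn -0.0043 dist mm 61 q6 -0.94
```

>>> drive_tool --commands '[{"gripper": -0.4, "dx": -0.002, "dy": 0.003, "dz": 0.04, "turn": 0}, {"gripper": -0.4, "dx": -0.002, "dy": 0.003, "dz": 0.075, "turn": 0}, {"gripper": -0.4, "dx": -0.002, "dy": 0.003, "dz": 0.095, "turn": 0}, {"gripper": -0.4, "dx": -0.002, "dy": 0.003, "dz": 0.1, "turn": 0}, {"gripper": -0.4, "dx": -0.002, "dy": 0.003, "dz": 0.1, "turn": 0}, {"gripper": -0.4, "dx": -0.002, "dy": 0.003, "dz": 0.1, "turn": 0}, {"gripper": -0.4, "dx": -0.002, "dy": 0.003, "dz": 0.1, "turn": 0}]'

```text
t: 43.63
position: [0.529, -0.3294, 0.002]
orientation: [0.565, 0.825, -0.0, 0.002]
force: [0.2, -0.5, -1.3]
gripper_width: 0.7
grasp_force: 0.0
```

>>> drive_tool --commands '[{"gripper": 1, "dx": 0, "dy": 0, "dz": 0, "turn": 0}, {"gripper": 1, "dx": 0, "dy": 0, "dz": 0, "turn": 0}, {"gripper": 1, "dx": 0, "dy": 0, "dz": 0, "turn": 0}, {"gripper": 1, "dx": 0, "dy": 0, "dz": 0, "turn": 0}, {"gripper": 1, "dx": 0, "dy": 0, "dz": 0, "turn": 0}, {"gripper": 1, "dx": 0, "dy": 0, "dz": 0, "turn": 0}, {"gripper": 1, "dx": 0, "dy": 0, "dz": 0, "turn": 0}, {"gripper": 1, "dx": 0, "dy": 0, "dz": 0, "turn": 0}]' --newtons 35

```text
t: 44.3
position: [0.5284, -0.3291, 0.001]
orientation: [0.565, 0.825, -0.0, 0.001]
force: [0.2, 1.1, 4.1]
gripper_width: 0.223
grasp_force: 35.0
```

>>> drive_tool --commands '[{"gripper": 1, "dx": 0, "dy": 0, "dz": -0.05, "turn": 0}, {"gripper": 1, "dx": 0, "dy": 0, "dz": -0.1, "turn": 0}, {"gripper": 1, "dx": 0, "dy": 0, "dz": -0.17, "turn": 0}, {"gripper": 1, "dx": 0, "dy": 0, "dz": -0.24, "turn": 0}, {"gripper": 1, "dx": 0, "dy": 0, "dz": -0.29, "turn": 0}, {"gripper": 1, "dx": 0, "dy": 0, "dz": -0.29, "turn": 0}, {"gripper": 1, "dx": 0, "dy": 0, "dz": -0.29, "turn": 0}]'

```text
t: 44.88
position: [0.529, -0.3296, 0.1767]
orientation: [0.565, 0.825, -0.0, 0.002]
force: [-0.4, -0.3, -1.3]
gripper_width: 0.23
grasp_force: 34.3
```

Run:
```python
from h import *
st(); p=slot(.0,-.048); print(p); plan(p[0],p[1],.17,.371)
```

```text
t 44.9 p [ 0.529  -0.3296  0.1767] psi 0.37 w 0.23 gf 34.3 F [-0.4 -0.3 -1.3]
[ 0.48890228 -0.16153433]
d [0.2853 0.0389 0.0102] turn -0.0004 dist mm 173 q6 -0.69
```

>>> drive_tool --commands '[{"gripper": 1, "dx": 0.285, "dy": 0.039, "dz": 0.005, "turn": 0}, {"gripper": 1, "dx": 0.285, "dy": 0.039, "dz": 0.005, "turn": 0}, {"gripper": 1, "dx": 0.285, "dy": 0.039, "dz": 0.005, "turn": 0}, {"gripper": 1, "dx": 0.285, "dy": 0.039, "dz": 0.005, "turn": 0}, {"gripper": 1, "dx": 0.285, "dy": 0.039, "dz": 0.005, "turn": 0}, {"gripper": 1, "dx": 0.285, "dy": 0.039, "dz": 0.005, "turn": 0}, {"gripper": 1, "dx": 0.285, "dy": 0.039, "dz": 0.005, "turn": 0}, {"gripper": 1, "dx": 0.285, "dy": 0.039, "dz": 0.005, "turn": 0}]'

```text
t: 45.55
position: [0.4879, -0.1616, 0.1705]
orientation: [0.565, 0.825, -0.0, -0.0]
force: [0.6, 0.4, -0.1]
gripper_width: 0.221
grasp_force: 34.3
```

Run:
```python
from h import *
st(); p=slot(.0,-.048); plan(p[0],p[1],.064,.371)
```

```text
t 45.5 p [ 0.4879 -0.1616  0.1705] psi 0.369 w 0.221 gf 34.3 F [ 0.6  0.4 -0.1]
d [-0.0005  0.0018  0.1775] turn -0.0006 dist mm 107 q6 -0.69
```

>>> drive_tool --commands '[{"gripper": 1, "dx": 0, "dy": 0.001, "dz": 0.05, "turn": 0}, {"gripper": 1, "dx": 0, "dy": 0.001, "dz": 0.1, "turn": 0}, {"gripper": 1, "dx": 0, "dy": 0.001, "dz": 0.15, "turn": 0}, {"gripper": 1, "dx": 0, "dy": 0.001, "dz": 0.17, "turn": 0}, {"gripper": 1, "dx": 0, "dy": 0.001, "dz": 0.179, "turn": 0}, {"gripper": 1, "dx": 0, "dy": 0.001, "dz": 0.179, "turn": 0}, {"gripper": 1, "dx": 0, "dy": 0.001, "dz": 0.179, "turn": 0}]'

```text
t: 46.13
position: [0.4895, -0.1615, 0.0647]
orientation: [0.565, 0.825, 0.0, 0.001]
force: [-0.7, -0.8, -0.6]
gripper_width: 0.222
grasp_force: 34.3
```

>>> drive_tool --commands '[{"gripper": 0.25, "dx": 0, "dy": 0, "dz": 0, "turn": 0}, {"gripper": 0.25, "dx": 0, "dy": 0, "dz": 0, "turn": 0}, {"gripper": 0.25, "dx": 0, "dy": 0, "dz": 0, "turn": 0}, {"gripper": 0.25, "dx": 0, "dy": 0, "dz": -0.03, "turn": 0}, {"gripper": 0.25, "dx": 0, "dy": 0, "dz": -0.08, "turn": 0}, {"gripper": 0.25, "dx": 0, "dy": 0, "dz": -0.14, "turn": 0}, {"gripper": 0.25, "dx": 0, "dy": 0, "dz": -0.17, "turn": 0}, {"gripper": 0.25, "dx": 0, "dy": 0, "dz": -0.17, "turn": 0}]'

```text
t: 46.8
position: [0.4927, -0.1622, 0.1722]
orientation: [0.565, 0.825, 0.001, 0.006]
force: [1.1, 0.3, 0.2]
gripper_width: 0.373
grasp_force: 0.0
```

Run:
```python
from h import *
st(); plan(.483,-.414,.065,np.radians(115-90))
t=r.read_camera("top"); c=r.read_camera("side"); 
for n in("gilt","pine"):
  for k in(t,c):
    for d in r.search_frame(k,"offcut_%s_mid"%n)[:1]: print(n,round(d["p"],2),np.round(at(k,d["position"],.009)[:2],3))
```

```text
t 46.8 p [ 0.4927 -0.1622  0.1722] psi 0.37 w 0.373 gf 0.0 F [1.1 0.3 0.2]
d [-0.384  -0.1684  0.1806] turn -0.0211 dist mm 274 q6 -1.14
gilt 0.49 [ 0.482 -0.409]
gilt 0.57 [ 0.487 -0.413]
pine 0.61 [ 0.622 -0.288]
pine 0.71 [ 0.639 -0.293]
```

>>> drive_tool --commands '[{"gripper": -0.4, "dx": -0.382, "dy": -0.166, "dz": 0.0, "turn": -0.021}, {"gripper": -0.4, "dx": -0.382, "dy": -0.166, "dz": 0.0, "turn": -0.021}, {"gripper": -0.4, "dx": -0.382, "dy": -0.166, "dz": 0.0, "turn": -0.021}, {"gripper": -0.4, "dx": -0.382, "dy": -0.166, "dz": 0.0, "turn": -0.021}, {"gripper": -0.4, "dx": -0.382, "dy": -0.166, "dz": 0.0, "turn": -0.021}, {"gripper": -0.4, "dx": -0.382, "dy": -0.166, "dz": 0.05, "turn": -0.021}, {"gripper": -0.4, "dx": -0.382, "dy": -0.166, "dz": 0.12, "turn": -0.021}, {"gripper": -0.4, "dx": -0.382, "dy": -0.166, "dz": 0.18, "turn": -0.021}]'

```text
t: 47.77
position: [0.4789, -0.4147, 0.0584]
orientation: [0.539, 0.842, -0.001, 0.003]
force: [-0.2, 0.5, -0.4]
gripper_width: 0.698
grasp_force: 0.0
```

>>> drive_tool --commands '[{"gripper": -0.4, "dx": 0, "dy": 0, "dz": 0, "turn": 0}, {"gripper": -0.4, "dx": 0, "dy": 0, "dz": 0, "turn": 0}, {"gripper": -0.4, "dx": 0, "dy": 0, "dz": 0, "turn": 0}]'

```text
t: 48.02
position: [0.4786, -0.41, 0.059]
orientation: [0.537, 0.843, 0.0, -0.0]
force: [0.2, -0.3, 1.1]
gripper_width: 0.699
grasp_force: 0.0
```

Run:
```python
from h import *
st(); plan(.484,-.412,.003,np.radians(25))
```

```text
t 48.0 p [ 0.4786 -0.41    0.059 ] psi 0.436 w 0.699 gf 0.0 F [ 0.2 -0.3  1.1]
d [-0.0068  0.0067  0.0934] turn -0.0001 dist mm 56 q6 -1.14
```

>>> drive_tool --commands '[{"gripper": -0.4, "dx": -0.005, "dy": 0.006, "dz": 0.04, "turn": 0}, {"gripper": -0.4, "dx": -0.005, "dy": 0.006, "dz": 0.07, "turn": 0}, {"gripper": -0.4, "dx": -0.005, "dy": 0.006, "dz": 0.088, "turn": 0}, {"gripper": -0.4, "dx": -0.005, "dy": 0.006, "dz": 0.093, "turn": 0}, {"gripper": -0.4, "dx": -0.005, "dy": 0.006, "dz": 0.093, "turn": 0}, {"gripper": -0.4, "dx": -0.005, "dy": 0.006, "dz": 0.093, "turn": 0}, {"gripper": -0.4, "dx": -0.005, "dy": 0.006, "dz": 0.093, "turn": 0}]'

```text
t: 48.6
position: [0.484, -0.4123, 0.0049]
orientation: [0.538, 0.843, -0.0, 0.002]
force: [-0.4, -0.8, 0.1]
gripper_width: 0.701
grasp_force: 0.0
```

>>> drive_tool --commands '[{"gripper": 1, "dx": 0, "dy": 0, "dz": 0, "turn": 0}, {"gripper": 1, "dx": 0, "dy": 0, "dz": 0, "turn": 0}, {"gripper": 1, "dx": 0, "dy": 0, "dz": 0, "turn": 0}, {"gripper": 1, "dx": 0, "dy": 0, "dz": 0, "turn": 0}, {"gripper": 1, "dx": 0, "dy": 0, "dz": 0, "turn": 0}, {"gripper": 1, "dx": 0, "dy": 0, "dz": 0, "turn": 0}, {"gripper": 1, "dx": 0, "dy": 0, "dz": 0, "turn": 0}, {"gripper": 1, "dx": 0, "dy": 0, "dz": 0, "turn": 0}]' --newtons 35

```text
t: 49.27
position: [0.4833, -0.4119, 0.0036]
orientation: [0.538, 0.843, -0.0, 0.001]
force: [-0.4, 0.1, 5.6]
gripper_width: 0.245
grasp_force: 35.0
```

>>> drive_tool --commands '[{"gripper": 1, "dx": 0, "dy": 0, "dz": -0.05, "turn": 0}, {"gripper": 1, "dx": 0, "dy": 0, "dz": -0.1, "turn": 0}, {"gripper": 1, "dx": 0, "dy": 0, "dz": -0.17, "turn": 0}, {"gripper": 1, "dx": 0, "dy": 0, "dz": -0.24, "turn": 0}, {"gripper": 1, "dx": 0, "dy": 0, "dz": -0.29, "turn": 0}, {"gripper": 1, "dx": 0, "dy": 0, "dz": -0.29, "turn": 0}, {"gripper": 1, "dx": 0, "dy": 0, "dz": -0.29, "turn": 0}]'

```text
t: 49.85
position: [0.484, -0.4125, 0.1795]
orientation: [0.538, 0.843, -0.001, 0.003]
force: [0.7, -0.1, -0.9]
gripper_width: 0.247
grasp_force: 34.4
```

Run:
```python
from h import *
st(); p=slot(-.052,-.048); print(p); plan(p[0],p[1],.17,.371)
```

```text
t 49.9 p [ 0.484  -0.4125  0.1795] psi 0.436 w 0.247 gf 34.4 F [ 0.7 -0.1 -0.9]
[ 0.44044009 -0.18038681]
d [0.3814 0.0974 0.0142] turn 0.0206 dist mm 236 q6 -0.76
```

>>> drive_tool --commands '[{"gripper": 1, "dx": 0.381, "dy": 0.097, "dz": 0.01, "turn": 0.021}, {"gripper": 1, "dx": 0.381, "dy": 0.097, "dz": 0.01, "turn": 0.021}, {"gripper": 1, "dx": 0.381, "dy": 0.097, "dz": 0.01, "turn": 0.021}, {"gripper": 1, "dx": 0.381, "dy": 0.097, "dz": 0.01, "turn": 0.021}, {"gripper": 1, "dx": 0.381, "dy": 0.097, "dz": 0.01, "turn": 0.021}, {"gripper": 1, "dx": 0.381, "dy": 0.097, "dz": 0.01, "turn": 0.021}, {"gripper": 1, "dx": 0.381, "dy": 0.097, "dz": 0.01, "turn": 0.021}, {"gripper": 1, "dx": 0.381, "dy": 0.097, "dz": 0.01, "turn": 0.021}]'

```text
t: 50.52
position: [0.437, -0.1773, 0.1684]
orientation: [0.564, 0.826, -0.0, -0.002]
force: [0.1, 0.1, -0.6]
gripper_width: 0.248
grasp_force: 34.4
```

>>> drive_tool --commands '[{"gripper": 1, "dx": 0, "dy": 0, "dz": 0, "turn": 0}, {"gripper": 1, "dx": 0, "dy": 0, "dz": 0, "turn": 0}]'

```text
t: 50.68
position: [0.4391, -0.1803, 0.1702]
orientation: [0.565, 0.825, -0.0, -0.0]
force: [0.5, -0.3, -1.0]
gripper_width: 0.243
grasp_force: 34.4
```

Run:
```python
from h import *
st(); p=slot(-.052,-.048); plan(p[0],p[1],.064,.371)
```

```text
t 50.7 p [ 0.4391 -0.1803  0.1702] psi 0.369 w 0.243 gf 34.4 F [ 0.5 -0.3 -1. ]
d [-0.001   0.0022  0.177 ] turn -0.0007 dist mm 106 q6 -0.76
```

>>> drive_tool --commands '[{"gripper": 1, "dx": -0.001, "dy": 0.001, "dz": 0.05, "turn": 0}, {"gripper": 1, "dx": -0.001, "dy": 0.001, "dz": 0.1, "turn": 0}, {"gripper": 1, "dx": -0.001, "dy": 0.001, "dz": 0.15, "turn": 0}, {"gripper": 1, "dx": -0.001, "dy": 0.001, "dz": 0.17, "turn": 0}, {"gripper": 1, "dx": -0.001, "dy": 0.001, "dz": 0.177, "turn": 0}, {"gripper": 1, "dx": -0.001, "dy": 0.001, "dz": 0.177, "turn": 0}, {"gripper": 1, "dx": -0.001, "dy": 0.001, "dz": 0.177, "turn": 0}]'

```text
t: 51.27
position: [0.4406, -0.181, 0.0651]
orientation: [0.566, 0.825, -0.0, 0.0]
force: [0.5, 0.0, -0.1]
gripper_width: 0.247
grasp_force: 35.2
```

>>> drive_tool --commands '[{"gripper": 0.25, "dx": 0, "dy": 0, "dz": 0, "turn": 0}, {"gripper": 0.25, "dx": 0, "dy": 0, "dz": 0, "turn": 0}, {"gripper": 0.25, "dx": 0, "dy": 0, "dz": 0, "turn": 0}, {"gripper": 0.25, "dx": 0, "dy": 0, "dz": -0.03, "turn": 0}, {"gripper": 0.25, "dx": 0, "dy": 0, "dz": -0.08, "turn": 0}, {"gripper": 0.25, "dx": 0, "dy": 0, "dz": -0.14, "turn": 0}, {"gripper": 0.25, "dx": 0, "dy": 0, "dz": -0.17, "turn": 0}, {"gripper": 0.25, "dx": 0, "dy": 0, "dz": -0.17, "turn": 0}]'

```text
t: 51.93
position: [0.4439, -0.1819, 0.1727]
orientation: [0.565, 0.825, 0.001, 0.006]
force: [0.2, -0.5, 1.1]
gripper_width: 0.378
grasp_force: 0.0
```

Run:
```python
from h import *
st(); plan(.63,-.294,.17,np.radians(6-90))
t=r.read_camera("top"); c=r.read_camera("side")
for k in(t,c):
    blob(k,"offcut_pine_mid",(.63,-.294))
A=cv2.resize(t["color"][165:260,235:365,::-1],None,fx=3,fy=3,interpolation=cv2.INTER_CUBIC)
B=cv2.resize(c["color"][245:295,295:345,::-1],None,fx=5.7,fy=5.7,interpolation=cv2.INTER_CUBIC)
cv2.imwrite("pics/m9.png",np.hstack([A[:285],B[:285]]))
```

```text
t 51.9 p [ 0.4439 -0.1819  0.1727] psi 0.37 w 0.378 gf 0.0 F [ 0.2 -0.5  1.1]
d [-0.2863  0.2215  0.0088] turn 0.5844 dist mm 217 q6 1.03
offcut_pine_mid 0.64 55 mean [ 0.625 -0.289] rect [ 626. -288.] [20. 31.] long deg 179 pca 157
offcut_pine_mid 0.68 148 mean [ 0.626 -0.296] rect [ 627. -299.] [35. 45.] long deg 156 pca 175
```

View pics/m9.png

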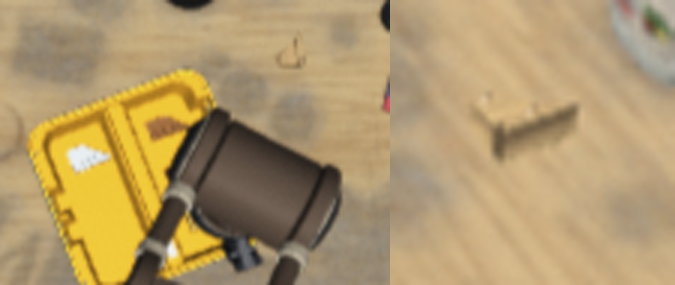

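The offcuts are visible in the yellow tray (white at (88,157), oak at (163,125)). Pine lies at (291,55) with its mitre toward +x.

Run:
```python
from h import *
c=r.read_camera("side"); t=r.read_camera("top")
print("cup front",at(c,(324.7,239),0)[:2],"bottle",at(c,(170+595/3.4,170+300/3.4),0)[:2],"cup top-view",at(t,(300,153),.1)[:2])
print("pine side",at(c,(313.9,272.2),0)[:2],at(c,(327.8,266.1),0)[:2],at(c,(311.7,261.7),.02)[:2],at(c,(313.8,267.5),.02)[:2])
print("pine top",at(t,(336,187.3),0.01)[:2],at(t,(328,187),.01)[:2],at(t,(332.7,178.3),.01)[:2])
```

```text
cup front [ 0.70789625 -0.20163946] bottle [ 0.7155371  -0.28699815] cup top-view [ 0.70641873 -0.17265199]
pine side [ 0.61612584 -0.29838381] [ 0.6594179  -0.29382781] [ 0.61781732 -0.28137897] [ 0.61200386 -0.30114098]
pine top [ 0.61033622 -0.30165818] [ 0.6111648  -0.27473444] [ 0.64106172 -0.29108188]
```

>>> drive_tool --commands '[{"gripper": -0.5, "dx": -0.288, "dy": 0.22, "dz": 0.0, "turn": 0.3}, {"gripper": -0.5, "dx": -0.288, "dy": 0.22, "dz": 0.0, "turn": 0.3}, {"gripper": -0.5, "dx": -0.288, "dy": 0.22, "dz": 0.0, "turn": 0.3}, {"gripper": -0.5, "dx": -0.288, "dy": 0.22, "dz": 0.0, "turn": 0.3}, {"gripper": -0.5, "dx": -0.288, "dy": 0.22, "dz": 0.0, "turn": 0.3}, {"gripper": -0.5, "dx": -0.288, "dy": 0.22, "dz": 0.0, "turn": 0.3}, {"gripper": -0.5, "dx": -0.288, "dy": 0.22, "dz": 0.0, "turn": 0.3}, {"gripper": -0.5, "dx": -0.288, "dy": 0.22, "dz": 0.0, "turn": 0.3}]'

```text
t: 52.9
position: [0.6252, -0.2935, 0.1636]
orientation: [0.879, 0.476, -0.001, -0.002]
force: [-0.1, -0.2, -0.6]
gripper_width: 0.751
grasp_force: 0.0
```

>>> drive_tool --commands '[{"gripper": -0.5, "dx": 0, "dy": 0, "dz": 0.0, "turn": 0.284}, {"gripper": -0.5, "dx": 0, "dy": 0, "dz": 0.0, "turn": 0.284}, {"gripper": -0.5, "dx": 0, "dy": 0, "dz": 0.0, "turn": 0.284}, {"gripper": -0.5, "dx": 0, "dy": 0, "dz": 0.0, "turn": 0.284}, {"gripper": -0.5, "dx": 0, "dy": 0, "dz": 0.0, "turn": 0.284}, {"gripper": -0.5, "dx": 0, "dy": 0, "dz": 0.0, "turn": 0.284}, {"gripper": -0.5, "dx": 0, "dy": 0, "dz": 0.0, "turn": 0.284}, {"gripper": -0.5, "dx": 0, "dy": 0, "dz": 0.0, "turn": 0.284}]'

```text
t: 53.57
position: [0.6244, -0.2928, 0.1645]
orientation: [0.999, 0.051, -0.002, -0.001]
force: [-0.6, 0.5, 0.3]
gripper_width: 0.75
grasp_force: 0.0
```

Run:
```python
from h import *
st(); plan(.632,-.286,.06,np.radians(-84))
```

```text
t 53.6 p [ 0.6244 -0.2928  0.1645] psi -1.468 w 0.75 gf 0.0 F [-0.6  0.5  0.3]
d [ 0.0142 -0.0097  0.1741] turn -0.0005 dist mm 105 q6 1.04
```

>>> drive_tool --commands '[{"gripper": -0.5, "dx": 0.007, "dy": -0.008, "dz": 0.06, "turn": 0}, {"gripper": -0.5, "dx": 0.007, "dy": -0.008, "dz": 0.12, "turn": 0}, {"gripper": -0.5, "dx": 0.007, "dy": -0.008, "dz": 0.18, "turn": 0}, {"gripper": -0.5, "dx": 0.007, "dy": -0.008, "dz": 0.21, "turn": 0}, {"gripper": -0.5, "dx": 0.007, "dy": -0.008, "dz": 0.21, "turn": 0}, {"gripper": -0.5, "dx": 0.007, "dy": -0.008, "dz": 0.21, "turn": 0}, {"gripper": -0.5, "dx": 0.007, "dy": -0.008, "dz": 0.21, "turn": 0}]'

```text
t: 54.15
position: [0.6301, -0.2887, 0.0417]
orientation: [0.999, 0.053, 0.001, 0.001]
force: [0.5, 0.0, 0.5]
gripper_width: 0.752
grasp_force: 0.0
```

Run:
```python
from h import *
st(); plan(.629,-.287,.003,np.radians(-84))
```

```text
t 54.1 p [ 0.6301 -0.2887  0.0417] psi -1.464 w 0.752 gf 0.0 F [0.5 0.  0.5]
d [-0.0016 -0.003   0.0645] turn 0.0007 dist mm 39 q6 1.04
```

>>> drive_tool --commands '[{"gripper": -0.5, "dx": -0.001, "dy": -0.002, "dz": 0.03, "turn": 0}, {"gripper": -0.5, "dx": -0.001, "dy": -0.002, "dz": 0.05, "turn": 0}, {"gripper": -0.5, "dx": -0.001, "dy": -0.002, "dz": 0.06, "turn": 0}, {"gripper": -0.5, "dx": -0.001, "dy": -0.002, "dz": 0.063, "turn": 0}, {"gripper": -0.5, "dx": -0.001, "dy": -0.002, "dz": 0.063, "turn": 0}, {"gripper": -0.5, "dx": -0.001, "dy": -0.002, "dz": 0.063, "turn": 0}]'

```text
t: 54.65
position: [0.6288, -0.2873, 0.0036]
orientation: [0.999, 0.053, 0.0, 0.0]
force: [0.5, 0.4, -0.4]
gripper_width: 0.751
grasp_force: 0.0
```

>>> drive_tool --commands '[{"gripper": 1, "dx": 0, "dy": 0, "dz": 0, "turn": 0}, {"gripper": 1, "dx": 0, "dy": 0, "dz": 0, "turn": 0}, {"gripper": 1, "dx": 0, "dy": 0, "dz": 0, "turn": 0}, {"gripper": 1, "dx": 0, "dy": 0, "dz": 0, "turn": 0}, {"gripper": 1, "dx": 0, "dy": 0, "dz": 0, "turn": 0}, {"gripper": 1, "dx": 0, "dy": 0, "dz": 0, "turn": 0}, {"gripper": 1, "dx": 0, "dy": 0, "dz": 0, "turn": 0}, {"gripper": 1, "dx": 0, "dy": 0, "dz": 0, "turn": 0}]' --newtons 35

```text
t: 55.32
position: [0.6291, -0.2874, 0.0038]
orientation: [0.999, 0.053, 0.001, 0.0]
force: [-0.3, -0.3, 4.6]
gripper_width: 0.286
grasp_force: 34.6
```

>>> drive_tool --commands '[{"gripper": 1, "dx": 0, "dy": 0, "dz": -0.05, "turn": 0}, {"gripper": 1, "dx": 0, "dy": 0, "dz": -0.1, "turn": 0}, {"gripper": 1, "dx": 0, "dy": 0, "dz": -0.17, "turn": 0}, {"gripper": 1, "dx": 0, "dy": 0, "dz": -0.24, "turn": 0}, {"gripper": 1, "dx": 0, "dy": 0, "dz": -0.29, "turn": 0}, {"gripper": 1, "dx": 0, "dy": 0, "dz": -0.29, "turn": 0}, {"gripper": 1, "dx": 0, "dy": 0, "dz": -0.29, "turn": 0}]'

```text
t: 55.9
position: [0.6297, -0.2877, 0.1798]
orientation: [0.999, 0.053, 0.002, 0.001]
force: [-0.3, 0.0, -0.0]
gripper_width: 0.291
grasp_force: 34.1
```

Run:
```python
from h import *
st(); p=slot(-.02,.048); print(p); plan(p[0],p[1],.17,.371)
```

```text
t 55.9 p [ 0.6297 -0.2877  0.1798] psi -1.465 w 0.291 gf 34.1 F [-0.3  0.  -0. ]
[ 0.43545841 -0.07931662]
d [-0.2854 -0.3795  0.014 ] turn -0.5844 dist mm 285 q6 -0.55
```

>>> drive_tool --commands '[{"gripper": 1, "dx": -0.285, "dy": -0.379, "dz": 0.01, "turn": -0.3}, {"gripper": 1, "dx": -0.285, "dy": -0.379, "dz": 0.01, "turn": -0.3}, {"gripper": 1, "dx": -0.285, "dy": -0.379, "dz": 0.01, "turn": -0.3}, {"gripper": 1, "dx": -0.285, "dy": -0.379, "dz": 0.01, "turn": -0.3}, {"gripper": 1, "dx": -0.285, "dy": -0.379, "dz": 0.01, "turn": -0.3}, {"gripper": 1, "dx": -0.285, "dy": -0.379, "dz": 0.01, "turn": -0.3}, {"gripper": 1, "dx": -0.285, "dy": -0.379, "dz": 0.01, "turn": -0.3}, {"gripper": 1, "dx": -0.285, "dy": -0.379, "dz": 0.01, "turn": -0.3}]'

```text
t: 56.57
position: [0.4248, -0.0737, 0.1659]
orientation: [0.864, 0.504, -0.005, -0.006]
force: [-1.2, 0.0, 0.2]
gripper_width: 0.289
grasp_force: 34.2
```

>>> drive_tool --commands '[{"gripper": 1, "dx": 0, "dy": 0, "dz": 0, "turn": -0.284}, {"gripper": 1, "dx": 0, "dy": 0, "dz": 0, "turn": -0.284}, {"gripper": 1, "dx": 0, "dy": 0, "dz": 0, "turn": -0.284}, {"gripper": 1, "dx": 0, "dy": 0, "dz": 0, "turn": -0.284}, {"gripper": 1, "dx": 0, "dy": 0, "dz": 0, "turn": -0.284}, {"gripper": 1, "dx": 0, "dy": 0, "dz": 0, "turn": -0.284}, {"gripper": 1, "dx": 0, "dy": 0, "dz": 0, "turn": -0.284}, {"gripper": 1, "dx": 0, "dy": 0, "dz": 0, "turn": -0.284}]'

```text
t: 57.23
position: [0.4319, -0.0782, 0.1683]
orientation: [0.564, 0.826, -0.001, -0.003]
force: [0.2, -0.1, -1.2]
gripper_width: 0.295
grasp_force: 34.2
```

Run:
```python
from h import *
st(); p=slot(-.02,.048); plan(p[0],p[1],.065,.371)
```

```text
t 57.2 p [ 0.4319 -0.0782  0.1683] psi 0.372 w 0.295 gf 34.2 F [ 0.2 -0.1 -1.2]
d [-0.0045  0.0056  0.1721] turn 0.0005 dist mm 103 q6 -0.55
```

>>> drive_tool --commands '[{"gripper": 1, "dx": -0.003, "dy": 0.004, "dz": 0.05, "turn": 0}, {"gripper": 1, "dx": -0.003, "dy": 0.004, "dz": 0.1, "turn": 0}, {"gripper": 1, "dx": -0.003, "dy": 0.004, "dz": 0.15, "turn": 0}, {"gripper": 1, "dx": -0.003, "dy": 0.004, "dz": 0.166, "turn": 0}, {"gripper": 1, "dx": -0.003, "dy": 0.004, "dz": 0.172, "turn": 0}, {"gripper": 1, "dx": -0.003, "dy": 0.004, "dz": 0.172, "turn": 0}, {"gripper": 1, "dx": -0.003, "dy": 0.004, "dz": 0.172, "turn": 0}]'

```text
t: 57.82
position: [0.4379, -0.0799, 0.0684]
orientation: [0.565, 0.825, 0.0, 0.0]
force: [0.7, -0.4, 0.9]
gripper_width: 0.289
grasp_force: 34.2
```

>>> drive_tool --commands '[{"gripper": 0.15, "dx": 0, "dy": 0, "dz": 0, "turn": 0}, {"gripper": 0.15, "dx": 0, "dy": 0, "dz": 0, "turn": 0}, {"gripper": 0.15, "dx": 0, "dy": 0, "dz": 0, "turn": 0}, {"gripper": 0.15, "dx": 0, "dy": 0, "dz": -0.03, "turn": 0}, {"gripper": 0.15, "dx": 0, "dy": 0, "dz": -0.08, "turn": 0}, {"gripper": 0.15, "dx": 0, "dy": 0, "dz": -0.14, "turn": 0}, {"gripper": 0.15, "dx": 0, "dy": 0, "dz": -0.2, "turn": 0}, {"gripper": 0.15, "dx": 0, "dy": 0, "dz": -0.22, "turn": 0}]'

```text
t: 58.48
position: [0.4408, -0.0807, 0.206]
orientation: [0.565, 0.825, 0.002, 0.005]
force: [0.8, -0.6, 1.3]
gripper_width: 0.423
grasp_force: 0.0
```

>>> drive_tool --commands '[{"gripper": 0.15, "dx": 0.38, "dy": -0.25, "dz": -0.05, "turn": 0}, {"gripper": 0.15, "dx": 0.38, "dy": -0.25, "dz": -0.05, "turn": 0}, {"gripper": 0.15, "dx": 0.38, "dy": -0.25, "dz": -0.05, "turn": 0}, {"gripper": 0.15, "dx": 0.38, "dy": -0.25, "dz": -0.05, "turn": 0}, {"gripper": 0.15, "dx": 0.38, "dy": -0.25, "dz": -0.05, "turn": 0}, {"gripper": 0.15, "dx": 0.38, "dy": -0.25, "dz": -0.05, "turn": 0}, {"gripper": 0.15, "dx": 0.38, "dy": -0.25, "dz": -0.05, "turn": 0}, {"gripper": 0.15, "dx": 0.38, "dy": -0.25, "dz": -0.05, "turn": 0}]'

```text
t: 59.15
position: [0.2122, 0.0805, 0.23]
orientation: [0.563, 0.826, 0.001, 0.0]
force: [0.4, 0.2, -0.2]
gripper_width: 0.426
grasp_force: 0.0
```

Run:
```python
from h import *
st(); t=r.read_camera("top"); c=r.read_camera("side")
m=yel(t); m[:,:240]=0; m[:,325:]=0; m[:170]=0; m[275:]=0
print(m.sum(),trayfit(t,cv2.morphologyEx(m.astype(np.uint8),cv2.MORPH_CLOSE,np.ones((3,3)))>0,.110,(.4715,-.1168,.371)))
A=cv2.resize(t["color"][130:270,120:380,::-1],None,fx=3,fy=3,interpolation=cv2.INTER_CUBIC)[:,:780]
B=cv2.resize(c["color"][170:345,160:360,::-1],None,fx=1.7,fy=1.7,interpolation=cv2.INTER_CUBIC)[:180]
B2=cv2.resize(c["color"][170:285,165:300,::-1],(400,340//1),interpolation=cv2.INTER_CUBIC)[:,:]
T2=cv2.resize(t["color"][180:270,240:330,::-1],(380,380),interpolation=cv2.INTER_CUBIC)
S2=cv2.resize(c["color"][170:290,165:298,::-1],(420,380),interpolation=cv2.INTER_CUBIC)
O=cv2.resize(t["color"][130:267,110:400,::-1],(464,219))
P=np.zeros((219,336,3),np.uint8); q=cv2.resize(c["color"][150:345,90:370,::-1],(314,219)); P[:,:314]=q
cv2.imwrite("pics/f.png",np.vstack([np.hstack([T2,S2]),np.hstack([O,P])]))
```

```text
t 59.1 p [0.2122 0.0805 0.23  ] psi 0.375 w 0.426 gf 0.0 F [ 0.4  0.2 -0.2]
3472 (array([ 0.47011761, -0.11649758,  0.3749981 ]), np.float64(0.001456018484420211))
```

View pics/f.png

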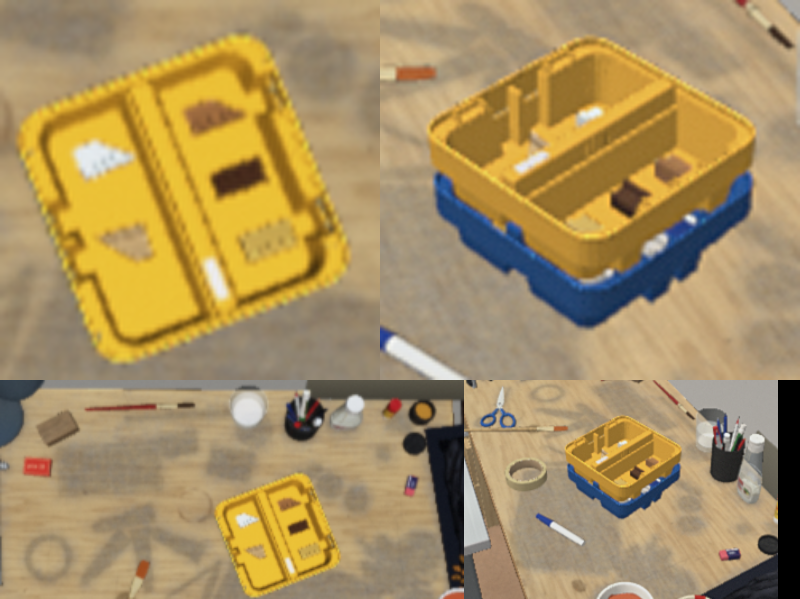

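All five offcuts lie flat in the yellow tray: white (100,157), pine (128,240), oak (213,113), walnut (238,178) and gilt (267,240). The stack is square on the lugs and the other things are undisturbed, so I'm handing in.

```bash
python3 -c "
from rig import r
print(r.finish_job())"
```

```text
the job is handed in; nothing more can be done
None
```

The job is handed in: both paint tubes are in the blue tray, the yellow tray is turned half round and seated on its lugs, and all five offcuts are in the yellow tray. While it stood aside, the yellow tray was shifted about 28 mm when I lifted the blue tube; it stayed upright and was re-grasped without trouble.

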